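Set and lock the stop of a box-gluing jig

ROBOT

A 6-joint arm with a two-finger parallel gripper is mounted at the origin on the work surface. World frame = base frame: x ahead of the robot, y to its left, z up, the work surface at z = 0. Lengths are in m, angles in rad, forces in N, time in s.
With the tool pointing down it reaches from about 0.375 to 0.925 m from the base axis. Payload 5.7 kg.
Tool frame: the origin (TCP) lies on the centre line of the jaws, within the pads' length; the fingertips stand 22 mm ahead of it and the grasp point (between the pads) lies 3 mm ahead of it; z points along the fingers, y is the direction in which the jaws open and shut (so a half turn about z gives the same grasp; the last joint's range is limited). The gripper opens to 88 mm and grips with 3 to 60 N. Pads are 20 mm wide; open, the fingers measure 115 mm over their backs; the gripper's body (75 mm by 178 mm) begins 61 mm behind the grasp point.
Start: joints at [-1.454, 0.359, 1.51, -0, 1.272, -0.115], TCP at [0.138, -0.584, 0.245] pointing down, gripper open.
Joint ranges: [-2.97, 2.97], [-1.01, 2.36], [0.21, 2.38], [-0.96, 4.11], [0.2, 2.71], [-2.98, 2.98]. Speed limits (rad/s): [2.39, 2.39, 3.14, 3.14, 3.14, 3.14].

INTERFACE

Orientations are given as a unit quaternion [w, x, y, z].
In Python, from rig import manip gives the robot as it stands.
- The arm moves only by the tool drive_tool, never from a script. Its argument "deltas" is text: rows parted by semicolons, each of 5 numbers parted by spaces: the shift along the tool's x, y, z in cm, then the turn about the tool's z in rad, then the finger opening in cm, from 0 to 8.78. A call has 1 to 10 rows; each row shifts and turns the pose as measured when the row begins, along the tool's axes as they then stand; what a row does not reach is not made up. A row lasts 1/10 s, in which the tool goes at most 50 mm and 8.59 degrees, less where a joint would pass 70% of its speed; a pose out of reach is approached as far as the arm can. A call with a gripper value outside its range is refused whole. The fingers move at their own pace and stop on an object; the grip force is fixed at half the most. Time passes only in rows, so rows that do not move let the fingers close. It gives the time, the measured TCP pose, the force and the opening at its end, in the units of the state.
- manip.get_obs(): the state, without advancing time (a new reading comes with each control period).
- manip.get_image(name): name is "side" or "top" or "wrist"; returns (picture, depth): 420x560x3 uint8, red, green, blue; 420x560 float32, m along the optical axis (not along the pixel's ray), 0 where there is no reading.
- manip.camera_params(name): a dict with "fx", "fy", "cx", "cy" (pixels), "cam_to_world" (4x4, takes a point from camera to world coordinates). Camera axes: x right, y up, looking along -z (the intrinsics and any distortion apply to the point x, -y, -z); pixel columns grow to the right and rows downward; lengths in m; the calibration is good to about 2 mm. A picture is of the moment at which its call begins: read the wrist's pose just before it. camera_params takes no time and is no camera call; for the wrist camera it gives the pose at the moment of the call.
- manip.close_job(): hands the job in, once; it reports no verdict.
The state is a dict: "time": time; "joint_pos": joint angles; "joint_velocities": joint speeds; "effort": joint torques, N m; "ee_pos": TCP position; "tool_rot": TCP orientation; "force": force on the tool from outside, world axes, zero at the start; "moment": the same for the moment, N m; "opening": finger opening in m.
Only numpy, scipy, OpenCV 4.12 (cv2) and the standard library are available. Lean on these libraries where they do the work, as an engineer would, in place of code of your own. Each camera call takes 0.05 s, during which the arm holds its last target.

TASK

Set the gluing jig for the longer box: push its sliding stop away from the fixed fence until it clicks into the next station. Then put the larger T-handle hex key down the hole in the stop, turn it until it drops fully home in the hidden lock screw, and tighten the screw clockwise until it comes up tight. Leave the key standing in the screw and everything else as it is.

Things in the scene. Friction and masses are not known exactly. Their poses are not given: they have to be found in the camera images.
- jig: the gluing jig, fixed to the table: plywood bed 180 mm (x) by 450 mm (y, along the track), 24 mm thick, origin under its centre. The fixed fence, 48 mm high, stands at its -y end, inner face at y = -175 mm; a steel index bar with a notch at each station lies along its +x side, 72 mm from the track's middle
- stop (a joint): position in m of the jig's sliding stop along its track, growing away from the fence. Stations (notches) at 0.000, 0.080, 0.160. It starts at 0.000 to 0.050, so the next station is always 0.080. A spring plunger pulls it into a notch from about 2 mm away and holds it there; sliding takes about 2 N, pushing it out of a notch about 8 N. Limits -0.006 and 0.168
- stop_face (a point): centre of the stop's face towards the fence: an upright plywood pad 130 mm wide, 48 mm high, 24.5 mm above the bed's top here. Site y points along the track away from the fence (the way to push), x across the track, z up. Behind the 10 mm pad is an aluminium block 110 mm wide, 60 mm long, 38 mm high. With the stop at 0.000 this face is 100 mm from the fence
- lock_hole (a point): centre of the mouth of the upright hole in the stop's top, a flared steel bush 35 mm wide narrowing to 22 mm in 8 mm; 46.5 mm above the bed's top, z up. The screw's face is 26 mm below the mouth, its hexagon socket 10 mm deep: a key fully home has its tip 36 mm below the mouth. How the hexagon is turned is random and hidden; the key fits every 60 degrees, within about 4 degrees
- lock_screw (a joint): how far the lock screw is turned, in rad, growing clockwise seen from above; 1.2 is tight (a hard stop), at the start 0.0 to 0.5; it turns stiffly, about 0.25 N m. It does not tell how the hexagon is turned
- key_grip (a point): centre of the cross bar of the larger T-handle hex key (17 mm across flats, about 550 g): dark steel bar 110 mm long (point y), 22 mm wide (x), 22 mm high (z, up). The hexagon shaft, 20 mm over corners, goes straight down, tip 111 mm below this point. At the start it stands 46 mm deep in a plywood caddy 70 x 90 mm, 58 mm high. The two caddies may have changed places
- key_tip (a point): centre of the tip of the larger key's shaft; axes as key_grip
- small_key_grip (a point): centre of the cross bar (75 x 16 x 16 mm, along point y) of the smaller T-handle hex key, which stands in the other caddy, tip 83 mm below this point; leave it alone
- paint_bottle: paint bottle, 42 mm wide, 120 mm high, origin under its centre; leave it alone
- water_cup: paper-white cup 76 mm wide at the rim, 85 mm high, origin under its centre; leave it alone
There are look-alikes about, which are no part of the job. Leave any blue or turquoise look-alike of the part that bears key_grip alone.

How it is judged:
By the outcome, as a careful person would: the job done as asked, in the order asked, and still so for the second after the job is handed in, with the robot touching nothing.
It also fails if it takes over 72 s, if anything falls off the work surface, if the arm or the gripper's body presses on something with over 40 N, if the wrist force passes 120 N, or if a joint passes its speed limit or range.

## Working session

There is one attempt and no reset: what is moved stays moved. The work goes in short steps, Python scripts to look and compute and a tool call to move; the robot and the scene stay as the last step left them, time stands still between calls to the robot, and variables do not carry over. Pictures are saved under pics/ and viewed, and the job is handed in when it is done.

Besides the shell and the picture viewer there is one more tool, called as name(argument=value, ...) on one line, values as JSON. drive_tool: Moves the arm, as the interface text tells. Its arguments: {"type":"object","properties":{"deltas":{"type":"string"}},"required":["deltas"]}

```bash
mkdir -p pics; ls; cat > h.py <<'E'
import numpy as np, cv2
from rig import manip
def P(name,u,v,d):
    p=manip.camera_params(name); 
    c=np.array([(u-p['cx'])/p['fx']*d,-(v-p['cy'])/p['fy']*d,-d,1]); return (np.array(p['cam_to_world'])@c)[:3]
def cloud(name,depth):
    p=manip.camera_params(name); v,u=np.mgrid[:420,:560]; d=depth
    c=np.stack([(u-p['cx'])/p['fx']*d,-(v-p['cy'])/p['fy']*d,-d,np.ones_like(d)],-1)
    return (c@np.array(p['cam_to_world']).T)[...,:3]
def snap(name,tag):
    im,d=manip.get_image(name); cv2.imwrite(f'pics/{tag}.png',im[...,::-1]); np.save(f'pics/{tag}.npy',d); np.save(f'pics/{tag}_im.npy',im); return im,d
E
python3 - <<'E'
from h import *
print(manip.get_obs())
for n in ['top','side']:
    snap(n,n+'0'); p=manip.camera_params(n); print(n,p)
E
```

```text
pics
{'time': 0.0, 'joint_pos': array([-1.45410316e+00,  3.59450643e-01,  1.51144189e+00, -1.10909200e-05,
        1.27248382e+00, -1.15083321e-01]), 'joint_velocities': array([-0.00181302, -0.00179012,  0.0016645 , -0.00100996, -0.00155244,
       -0.00048641]), 'effort': array([-1.93850894e-03, -5.15372837e+01, -2.70724136e+01,  6.73159864e-02,
        3.52692429e-02, -1.40721118e-04]), 'ee_pos': array([ 0.13774608, -0.58330292,  0.24383832]), 'tool_rot': array([-8.91842801e-04,  9.93291885e-01,  1.15630598e-01, -6.01694990e-06]), 'force': array([ 0.27413086, -1.15771182,  0.61775892]), 'moment': array([-0.04660483, -0.06469965, -0.02539569]), 'opening': 0.08793539714002296}
top {'fx': 545.6923223763437, 'fy': 545.6923223763437, 'cx': 269.2399719016631, 'cy': 215.79169114878627, 'cam_to_world': array([[ 0.01058446,  0.98988656, -0.14146578,  0.33824724],
       [-0.99992122,  0.01143229,  0.00518179,  0.04917633],
       [ 0.00674666,  0.14139979,  0.98992958,  1.55233507],
       [ 0.        ,  0.        ,  0.        ,  1.        ]])}
side {'fx': 437.20204423573705, 'fy': 437.20204423573705, 'cx': 280.95793514670083, 'cy': 200.69174371097589, 'cam_to_world': array([[-0.75104778,  0.29091362, -0.5927027 , -0.1495143 ],
       [-0.65996033, -0.35726718,  0.66091794,  0.80670042],
       [-0.0194832 ,  0.88754123,  0.46031617,  0.6676565 ],
       [ 0.        ,  0.        ,  0.        ,  1.        ]])}
```

View pics/top0.png

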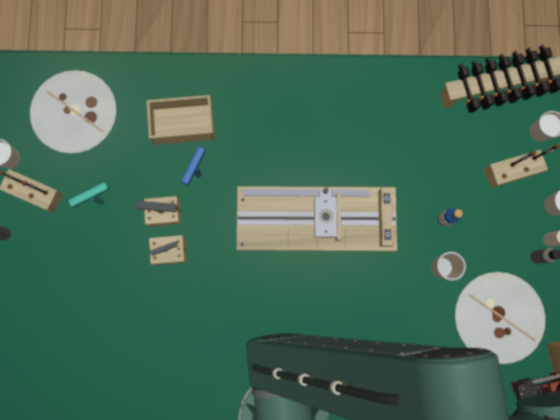

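View pics/side0.png

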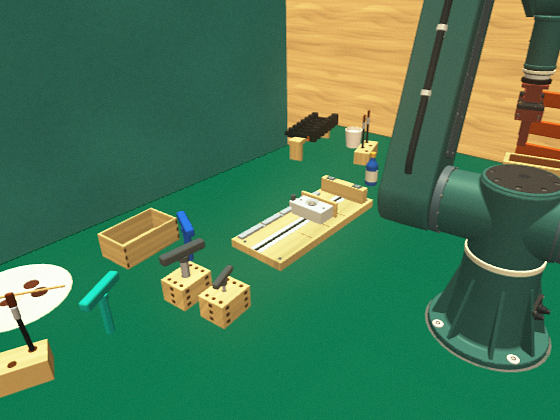

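The top view shows the jig at (237–397, 186–250), with the fence on the right at (388, 218), the stop at about (326, 216) and the lock hole at (326, 216). The T-handles are:
- a dark key at (157, 207)
- a shorter dark key at (164, 248)
- a blue look-alike at (194, 166)
- a turquoise look-alike at (88, 194)

The dark key at (157, 207) is the longest dark one, so it fits the description. I'll confirm it in a crop and measure it.

```bash
python3 - <<'E'
from h import *
im=np.load('pics/top0_im.npy');d=np.load('pics/top0.npy')
C=cloud('top',d)
a=cv2.resize(im[180:275,120:220],None,fx=5,fy=5,interpolation=cv2.INTER_CUBIC)
cv2.imwrite('pics/crop_keys.png',a[...,::-1])
b=cv2.resize(im[175:260,230:405],None,fx=4.5,fy=4.5,interpolation=cv2.INTER_CUBIC)
cv2.imwrite('pics/crop_jig.png',b[...,::-1])
for (u,v) in [(157,207),(164,248),(194,166),(88,194)]:
    w=C[v-25:v+25,u-28:u+28].reshape(-1,3);pix=im[v-25:v+25,u-28:u+28].reshape(-1,3).astype(int)
    m=(w[:,2]>0.085)&(w[:,2]<0.2)
    q=w[m]; 
    if len(q)<10: print(u,v,'few',len(q)); continue
    r=cv2.minAreaRect((q[:,:2]*1000).astype(np.float32)); print(u,v,len(q),q.mean(0).round(4),np.median(q[:,2]).round(4),r, np.median(pix[m],0))
print('bed z',C[240,265],C[240,360],'table',C[300,150])
for (u,v) in [(326,205),(326,228),(338,216),(388,210),(326,216)]: print(u,v,C[v,u].round(4))
E
```

```text
157 207 379 [0.5655 0.3392 0.1319] 0.1331 ((574.6121826171875, 322.7488098144531), (66.90084075927734, 142.5767059326172), 23.816198348999023) [84. 90. 93.]
164 248 173 [0.4565 0.3209 0.1018] 0.1024 ((456.9579162597656, 321.98785400390625), (16.761905670166016, 74.35306549072266), 20.275074005126953) [91. 94. 94.]
194 166 369 [0.6776 0.2472 0.1198] 0.1209 ((679.193115234375, 248.4231719970703), (24.12458610534668, 109.11236572265625), 66.34296417236328) [ 75. 116. 168.]
88 194 404 [0.5954 0.5225 0.1186] 0.1201 ((597.2726440429688, 523.983154296875), (25.613399505615234, 108.60431671142578), 28.293203353881836) [ 78.5 168.5 150. ]
bed z [0.48739301 0.05235961 0.02788903] [ 0.49025039 -0.21407451  0.02930763] table [3.17412899e-01 3.73230349e-01 2.57223424e-04]
326 205 [ 0.5829 -0.1152  0.0639]
326 228 [ 0.5193 -0.1153  0.0606]
338 216 [ 0.5512 -0.147   0.0733]
388 210 [ 0.5691 -0.284   0.0756]
326 216 [ 0.5567 -0.1186  0.0327]
```

View pics/crop_keys.png

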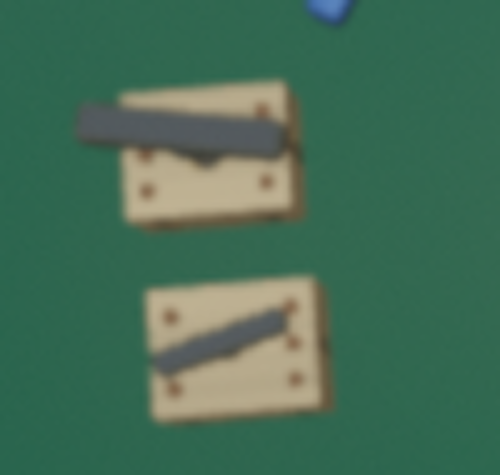

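View pics/crop_jig.png

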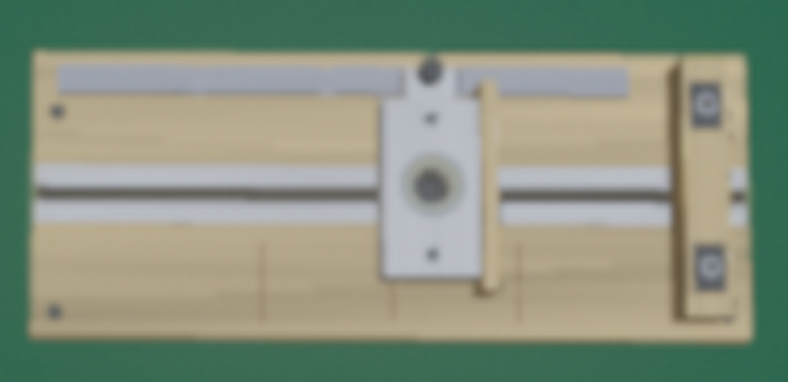

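The crops confirm it: the dark key in the upper caddy has a bar about 110 mm long at z≈0.133, against an expected top of 0.134. The lower one is 75 mm. The hole is at crop (431, 186), the pad face at crop x≈498 and the fence's inner face at about 675. Now I'll measure precisely.

```bash
python3 - <<'E'
from h import *
im=np.load('pics/top0_im.npy').astype(int);d=np.load('pics/top0.npy')
C=cloud('top',d); x,y,z=C[...,0],C[...,1],C[...,2]
par=manip.camera_params('top');T=np.array(par['cam_to_world'])
def ray(u,v,h):
    r=T[:3,:3]@np.array([(u-par['cx'])/par['fx'],-(v-par['cy'])/par['fy'],-1]);return T[:3,3]+r*(h-T[2,3])/r[2]
# key
hsv=cv2.cvtColor(im.astype(np.uint8),cv2.COLOR_RGB2HSV)
U,V=np.meshgrid(np.arange(560),np.arange(420))
m=(hsv[...,1]<70)&(hsv[...,2]<130)&(U>125)&(U<185)&(V>192)&(V<222)&(z>.118)
ys,xs=np.nonzero(m)
pts=np.array([ray(a,b,.134)[:2]*1000 for a,b in zip(xs,ys)],np.float32)
print('key',len(xs),cv2.minAreaRect(pts),pts.mean(0))
m=(hsv[...,1]<70)&(hsv[...,2]<130)&(U>140)&(U<185)&(V>235)&(V<260)&(z>.085)
ys,xs=np.nonzero(m);pts=np.array([ray(a,b,.103)[:2]*1000 for a,b in zip(xs,ys)],np.float32)
print('small',len(xs),cv2.minAreaRect(pts))
# bed (everything above 15mm in jig region)
m=(z>.013)&(U>228)&(U<405)&(V>178)&(V<258)&(hsv[...,0]<35)|((hsv[...,1]<60)&(U>235)&(U<399)&(V>184)&(V<253))
ys,xs=np.nonzero(m);pts=np.array([ray(a,b,.024)[:2]*1000 for a,b in zip(xs,ys)],np.float32)
print('bed',cv2.minAreaRect(pts))
# pad & fence: z>.067
for nm,u0,u1 in [('pad',332,346),('fence',375,400)]:
    m=(z>.0665)&(U>u0)&(U<u1)&(V>180)&(V<256)
    q=C[m]; print(nm,len(q),q.mean(0).round(4),cv2.minAreaRect((q[:,:2]*1000).astype(np.float32)))
print('hole',ray(230+431/4.5,175+186/4.5,.0705))
# caddy tops
for nm,v0,v1 in [('cadBig',192,230),('cadSmall',230,270)]:
    m=(hsv[...,0]<30)&(hsv[...,1]>40)&(hsv[...,2]>130)&(abs(z-.058)<.01)&(U>135)&(U<190)&(V>v0)&(V<v1)
    q=C[m];print(nm,len(q),cv2.minAreaRect((q[:,:2]*1000).astype(np.float32)),np.median(q[:,2]))
E
```

```text
key 338 ((563.6732177734375, 340.7320861816406), (108.93729400634766, 22.36843490600586), 86.3800048828125) [563.7352  339.70633]
small 153 ((455.26251220703125, 320.5346374511719), (15.082322120666504, 74.15591430664062), 21.458127975463867)
bed ((551.3045043945312, -92.31744384765625), (185.7445526123047, 455.17889404296875), 0.6364685893058777)
pad 208 [ 0.5494 -0.1444  0.0937] ((456.6593933105469, -81.392822265625), (80.91859436035156, 343.11968994140625), 55.474361419677734)
fence 592 [ 0.5504 -0.2768  0.0903] ((442.39654541015625, -160.75625610351562), (132.7923126220703, 449.48992919921875), 42.84505081176758)
hole [ 0.55029917 -0.11376808  0.0705    ]
cadBig 494 ((565.7008056640625, 341.6070556640625), (70.5039291381836, 90.18881225585938), 4.609103202819824) 0.05800747766515979
cadSmall 655 ((456.4488525390625, 321.7436218261719), (69.7318344116211, 90.24063110351562), 5.7024946212768555) 0.05766144043624566
```

drive_tool(deltas="0 0 0 -0.149 4; 0 0 0 -0.149 4; 0 0 0 -0.149 4; 0 0 0 -0.149 4; 0 0 0 -0.149 4; 0 0 0 -0.149 4; 0 0 0 -0.149 4; 0 0 0 -0.149 4; 0 0 0 -0.149 4; 0 0 0 0 4")

```text
time: 1.1
ee_pos: [0.1373, -0.5795, 0.2389]
tool_rot: [-0.005, 0.701, 0.713, 0.004]
force: [0.0, 0.1, -0.5]
opening: 0.0399
```

```bash
cat >> h.py <<'E'
from scipy.spatial.transform import Rotation as R
def rel(tx,ty,tz,yaw=None):
    o=manip.get_obs();q=o['tool_rot'];r=R.from_quat([q[1],q[2],q[3],q[0]]);X=r.apply([1,0,0]);Y=np.degrees(np.arctan2(X[1],X[0]))
    dl=r.inv().apply(np.array([tx,ty,tz])-o['ee_pos'])*100
    print('t',round(o['time'],2),'pos',o['ee_pos'].round(4),'yaw',Y.round(2),'j',o['joint_pos'].round(3),'F',o['force'].round(1),'M',o['moment'].round(2),'op',round(o['opening'],4))
    print('delta cm',dl.round(2),'turn', None if yaw is None else round(np.radians(Y-yaw),3), 'tilt z',r.apply([0,0,1]).round(4))
E
python3 -c "
from h import *
rel(.551,-.2,.245,90)"
```

```text
t 1.1 pos [ 0.1373 -0.5795  0.2389] yaw 91.02 j [-1.454  0.364  1.518  0.     1.272 -1.472] F [ 0.   0.1 -0.5] M [-0.01 -0.12  0.06] op 0.0399
delta cm [37.22 42.03 -0.21] turn 0.018 tilt z [-0.0014  0.012  -0.9999]
```

drive_tool(deltas="2.9 3.3 0 0 4; 2.9 3.3 0 0 4; 2.9 3.3 0 0 4; 2.9 3.3 0 0 4; 2.9 3.3 0 0 4; 2.9 3.3 0 0 4; 2.9 3.3 0 0 4; 2.9 3.3 0 0 4; 2.9 3.3 0 0 4; 0 0 0 0 4")

```text
time: 2.1
ee_pos: [0.4438, -0.3105, 0.2392]
tool_rot: [-0.005, 0.719, 0.695, 0.004]
force: [-0.1, -0.6, 0.2]
opening: 0.04
```

```bash
python3 -c "
from h import *
rel(.551,-.2,.245,90)"
```

```text
t 2.1 pos [ 0.4438 -0.3105  0.2392] yaw 88.12 j [-0.744  0.285  1.637  0.009  1.229 -0.714] F [-0.1 -0.6  0.2] M [-0.1  -0.06  0.01] op 0.04
delta cm [11.4  10.35 -0.46] turn -0.033 tilt z [-0.0012  0.0124 -0.9999]
```

drive_tool(deltas="3.4 3.3 0 -0.033 4; 3.4 3.3 0 0 4; 3.4 3.3 0 0 4; 0.5 0.5 0 0 4; 0 0 0 0 4")

```text
time: 2.6
ee_pos: [0.5495, -0.2053, 0.2391]
tool_rot: [-0.005, 0.713, 0.702, 0.002]
force: [-0.4, -0.2, -0.4]
opening: 0.0397
```

```bash
python3 - <<'E'
from h import *
rel(.551,-.205,.067,90)
snap('top','top1'); im,d=snap('wrist','wrist1')
E
```

```text
t 2.6 pos [ 0.5495 -0.2053  0.2391] yaw 89.1 j [-0.48   0.348  1.541  0.008  1.26  -0.467] F [-0.4 -0.2 -0.4] M [-0.06 -0.08  0.  ] op 0.0397
delta cm [-0.14  0.22 17.21] turn -0.016 tilt z [-0.0038  0.0105 -0.9999]
```

View pics/wrist1.png

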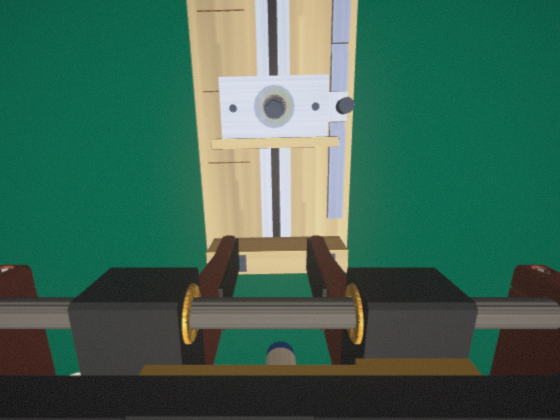

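The wrist view shows the stop at (275, 106), its pad at rows 138–148, the fence at rows 238–275 and the fingers centred at about (275, 290). I'll check the pad and fence against the top measurement.

```bash
python3 - <<'E'
from h import *
par=manip.camera_params('wrist');T=np.array(par['cam_to_world'])
def ray(u,v,h):
    r=T[:3,:3]@np.array([(u-par['cx'])/par['fx'],-(v-par['cy'])/par['fy'],-1]);return (T[:3,3]+r*(h-T[2,3])/r[2]).round(4)
for n,u,v,h in [('pad L',215,148,.0725),('pad R',336,146,.0725),('fence L',213,238,.072),('fence R',343,237,.072),('hole',275,106,.0705),('station line1',212,92,.024),('line2',230,162,.024),('line0',220,11,.024),('slot far',271,30,.028),('slot near',276,220,.028)]: print(n,ray(u,v,h))
E
```

```text
pad L [ 0.4908 -0.1538  0.0725]
pad R [ 0.6144 -0.1539  0.0725]
fence L [ 0.482  -0.2516  0.072 ]
fence R [ 0.6259 -0.2526  0.072 ]
hole [ 0.5528 -0.114   0.0705]
station line1 [ 0.482  -0.0941  0.024 ]
line2 [ 0.4982 -0.173   0.024 ]
line0 [ 0.4961 -0.0137  0.024 ]
slot far [ 0.5499 -0.0339  0.028 ]
slot near [ 0.5523 -0.2452  0.028 ]
```

drive_tool(deltas="0 0 4 -0.016 4; 0 0 4 0 4; 0 0 4 0 4; 0 0 3 0 4; 0 0 1.9 0 4; 0 0 0 0 4")

```text
time: 3.3
ee_pos: [0.5425, -0.2164, 0.0676]
tool_rot: [-0.002, 0.713, 0.701, 0.001]
force: [-1.1, 0.4, 1.4]
opening: 0.0397
```

```bash
python3 - <<'E'
from h import *
rel(.551,-.166,.067,90)
E
```

```text
t 3.3 pos [ 0.5425 -0.2164  0.0676] yaw 89.01 j [-0.5    0.546  1.713  0.005  0.887 -0.486] F [-1.1  0.4  1.4] M [-0.   -0.05  0.06] op 0.0397
delta cm [5.05 0.77 0.09] turn -0.017 tilt z [-0.0013  0.0051 -1.    ]
```

drive_tool(deltas="1.5 0.8 0 -0.017 4; 1.5 0 0 0 4; 1.0 0 0 0 4; 0.5 0 0 0 4; 0 0 0 0 4")

```text
time: 3.8
ee_pos: [0.5524, -0.1703, 0.0724]
tool_rot: [0.0, 0.708, 0.706, 0.002]
force: [-0.3, 0.1, 0.8]
opening: 0.0401
```

```bash
python3 - <<'E'
from h import *
rel(.551,-.100,.067,90)
E
```

```text
t 3.8 pos [ 0.5524 -0.1703  0.0724] yaw 89.86 j [-0.421  0.53   1.728  0.005  0.881 -0.422] F [-0.3  0.1  0.8] M [-0.07 -0.12  0.  ] op 0.0401
delta cm [ 7.03 -0.16  0.56] turn -0.002 tilt z [ 0.0039  0.0027 -1.    ]
```

drive_tool(deltas="0.5 -0.1 0.5 0 4; 0.8 0 0.1 0 4; 0.8 0 0 0 4; 0.8 0 0 0 4; 0.8 0 0 0 4; 0.8 0 0 0 4; 0.8 0 0 0 4; 0 0 0 0 4")

```text
time: 4.6
ee_pos: [0.5518, -0.1227, 0.0675]
tool_rot: [0.007, 0.705, 0.709, -0.003]
force: [0.3, -0.4, -0.6]
opening: 0.0398
```

```bash
python3 - <<'E'
from h import *
rel(.551,-.097,.067,90)
snap('top','top2')
im=np.load('pics/top2_im.npy')
cv2.imwrite('pics/top2c.png',cv2.resize(im[150:260,225:405],None,fx=4,fy=4,interpolation=cv2.INTER_CUBIC)[...,::-1])
im,d=snap('wrist','wrist2')
E
```

```text
t 4.6 pos [ 0.5518 -0.1227  0.0675] yaw 90.27 j [-0.334  0.522  1.765 -0.014  0.844 -0.329] F [ 0.3 -0.4 -0.6] M [-0.01 -0.15  0.01] op 0.0398
delta cm [ 2.57 -0.07  0.02] turn 0.005 tilt z [ 0.006  -0.0135 -0.9999]
```

View pics/wrist2.png

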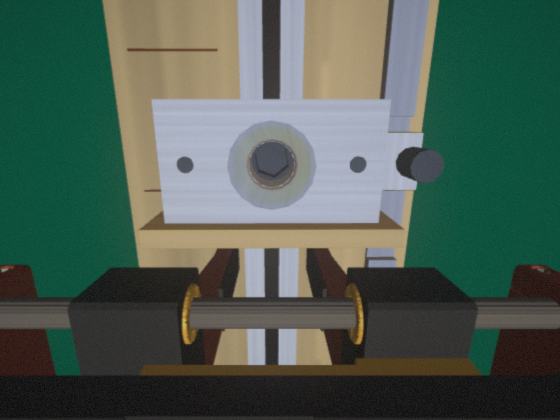

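View pics/top2c.png

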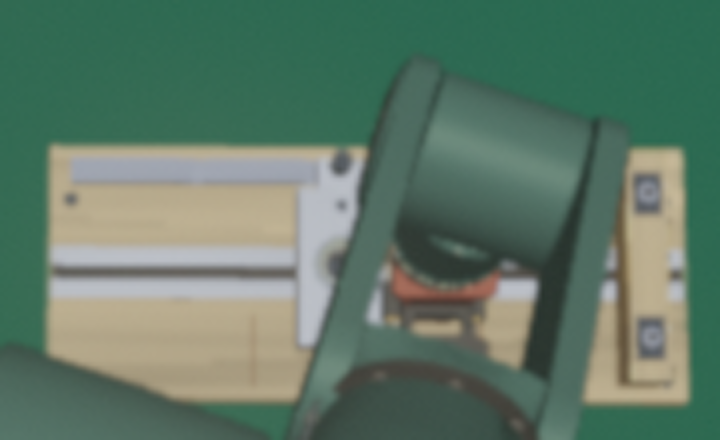

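The wrist view shows the stop at rows 98–245, the hole at (272, 164) and part of the hexagon socket inside it. I'll find where the stop is now.

```bash
cat >> h.py <<'E'
def wray(u,v,h,name='wrist'):
    par=manip.camera_params(name);T=np.array(par['cam_to_world'])
    r=T[:3,:3]@np.array([(u-par['cx'])/par['fx'],-(v-par['cy'])/par['fy'],-1]);return (T[:3,3]+r*(h-T[2,3])/r[2]).round(4)
E
python3 - <<'E'
from h import *
print('hole',wray(272,163,.0705),'block back L',wray(153,100,.0625),wray(389,99,.0625),'pad top back/front',wray(271,232,.0725),wray(271,247,.0725),'line',wray(172,49,.024))
im=np.load('pics/wrist2_im.npy')
cv2.imwrite('pics/w2c.png',cv2.resize(im[110:215,215:330],None,fx=5,fy=5,interpolation=cv2.INTER_CUBIC)[...,::-1])
E
```

```text
hole [ 0.5523 -0.069   0.0705] block back L [ 0.4976 -0.0414  0.0625] [ 0.6061 -0.0405  0.0625] pad top back/front [ 0.5519 -0.1021  0.0725] [ 0.552  -0.1099  0.0725] line [ 0.4966 -0.0119  0.024 ]
```

View pics/w2c.png

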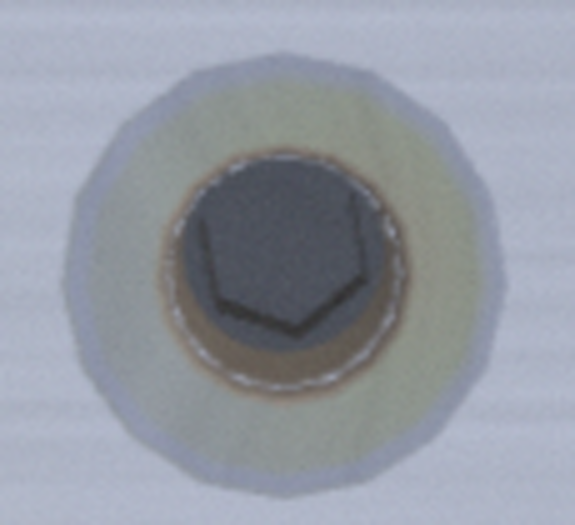

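drive_tool(deltas="0.6 0 0 0 4; 0.6 0 0 0 4; 0.5 0 0 0 4; 0 0 0 0 4")

```text
time: 5.1
ee_pos: [0.552, -0.1078, 0.0674]
tool_rot: [0.008, 0.705, 0.709, -0.004]
force: [-0.2, 0.1, 0.5]
opening: 0.0398
```

```bash
python3 - <<'E'
from h import *
rel(.551,-.097,.067,90)
im,d=snap('wrist','wrist3')
E
```

```text
t 5.1 pos [ 0.552  -0.1078  0.0674] yaw 90.27 j [-0.306  0.519  1.773 -0.019  0.839 -0.298] F [-0.2  0.1  0.5] M [ 0.03 -0.06 -0.01] op 0.0398
delta cm [ 1.08 -0.1   0.02] turn 0.005 tilt z [ 0.0064 -0.0171 -0.9998]
```

View pics/wrist3.png

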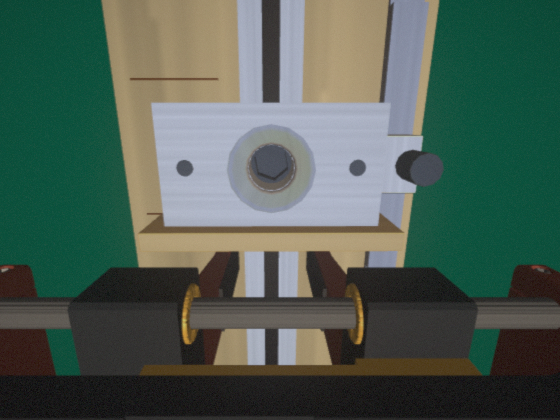

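The stop sits at rows 102–245, with the hole at (272, 167) and about 7 mm left to go. I'll push in small steps.

drive_tool(deltas="0.3 0 0 0 4; 0.3 0 0 0 4; 0 0 0 0 4")

```text
time: 5.45
ee_pos: [0.5522, -0.1013, 0.0672]
tool_rot: [0.008, 0.706, 0.709, -0.004]
force: [-0.5, -0.1, -0.0]
opening: 0.0399
```

```bash
python3 - <<'E'
from h import *
print('last hole?')
rel(.551,-.097,.067,90)
im,d=snap('wrist','wrist4')
g=im[130:215,225:320]; cv2.imwrite('pics/w4c.png',cv2.resize(im[90:270,130:450],None,fx=2.5,fy=2.5,interpolation=cv2.INTER_CUBIC)[...,::-1])
E
```

```text
last hole?
t 5.45 pos [ 0.5522 -0.1013  0.0672] yaw 90.24 j [-0.296  0.518  1.775 -0.019  0.837 -0.287] F [-0.5 -0.1 -0. ] M [-0.02 -0.07 -0.03] op 0.0399
delta cm [ 0.43 -0.12  0.01] turn 0.004 tilt z [ 0.0066 -0.0167 -0.9998]
```

View pics/w4c.png

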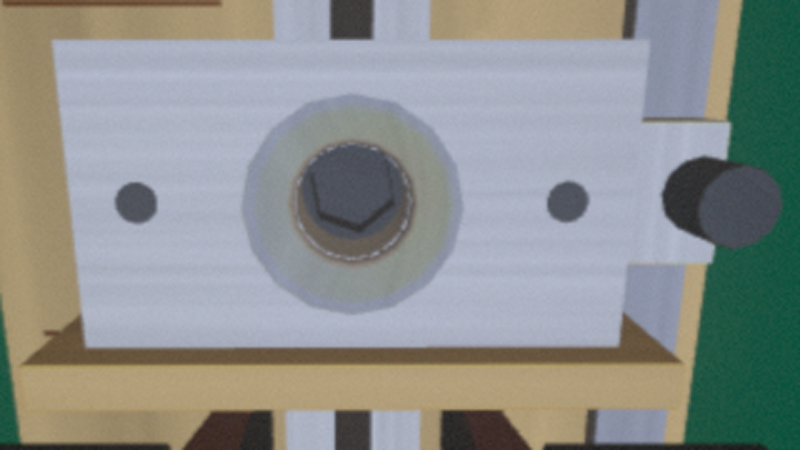

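```bash
python3 - <<'E'
from h import *
print('hole',wray(271.2,171.2,.0705),'notch block edges',wray(400,138,.05), 'pad front top',wray(271,253.5,.0725),'line under pad',wray(152,222.5,.024),'line far',wray(174,90,.024))
E
```

```text
hole [ 0.5521 -0.0511  0.0705] notch block edges [ 0.6187 -0.0369  0.05  ] pad front top [ 0.5521 -0.0915  0.0725] line under pad [ 0.4749 -0.0921  0.024 ] line far [ 0.4963 -0.0117  0.024 ]
```

drive_tool(deltas="0.2 0 0 0 4; 0 0 0 0 4")

```text
time: 5.7
ee_pos: [0.5521, -0.1004, 0.0672]
tool_rot: [0.009, 0.705, 0.709, -0.004]
force: [-0.4, -0.9, -0.0]
opening: 0.0397
```

```bash
cat > st.py <<'E'
from h import *
import sys
rel(.551,-.097,.067,90)
im,d=snap('wrist',sys.argv[1])
# hole: bush ring by circle of bright specular; use dark blob inside bush
g=cv2.cvtColor(im,cv2.COLOR_RGB2GRAY)
# outer screws: two dark dots on block + tilt; blobs
m=((g[120:215,150:390]<110)*255).astype(np.uint8)
n,l,s,c=cv2.connectedComponentsWithStats(m)
for i in range(1,n):
    if 60<s[i,4]<3000: u,v=c[i]+[150,120]; print('blob',(u.round(1),v.round(1)),s[i,4],'@.0625',wray(u,v,.0625))
E
python3 st.py wrist5
```

```text
t 5.7 pos [ 0.5521 -0.1004  0.0672] yaw 90.29 j [-0.293  0.518  1.776 -0.021  0.836 -0.284] F [-0.4 -0.9 -0. ] M [-0.12 -0.05 -0.02] op 0.0397
delta cm [ 0.34 -0.11  0.01] turn 0.005 tilt z [ 0.0065 -0.0186 -0.9998]
blob (np.float64(271.7), np.float64(170.0)) 1669 @.0625 [ 0.5524 -0.0507  0.0625]
blob (np.float64(184.1), np.float64(170.6)) 195 @.0625 [ 0.5096 -0.0512  0.0625]
blob (np.float64(356.6), np.float64(170.4)) 196 @.0625 [ 0.5939 -0.0508  0.0625]
```

drive_tool(deltas="0.2 0 0 0 4; 0.2 0 0 0 4; 0 0 0 0 4")

```text
time: 6.05
ee_pos: [0.5522, -0.1001, 0.0673]
tool_rot: [0.011, 0.705, 0.709, -0.006]
force: [0.3, -1.0, 0.9]
opening: 0.0402
```

```bash
python3 st.py wrist6
```

```text
t 6.05 pos [ 0.5522 -0.1001  0.0673] yaw 90.38 j [-0.289  0.518  1.777 -0.029  0.835 -0.276] F [ 0.3 -1.   0.9] M [-0.18 -0.15 -0.06] op 0.0402
delta cm [ 0.31 -0.12  0.02] turn 0.007 tilt z [ 0.0065 -0.0243 -0.9997]
blob (np.float64(271.9), np.float64(169.9)) 1678 @.0625 [ 0.5524 -0.0504  0.0625]
blob (np.float64(184.1), np.float64(170.5)) 195 @.0625 [ 0.5097 -0.0509  0.0625]
blob (np.float64(357.0), np.float64(170.5)) 191 @.0625 [ 0.594  -0.0504  0.0625]
```

drive_tool(deltas="0.4 0 0 0 4; 0.2 0 0 0 4")

```text
time: 6.3
ee_pos: [0.5522, -0.098, 0.0673]
tool_rot: [0.013, 0.704, 0.71, -0.008]
force: [-0.9, -3.3, 0.2]
opening: 0.0399
```

```bash
python3 st.py wrist7; python3 - <<'E'
from h import *
im=np.load('pics/wrist7_im.npy')
cv2.imwrite('pics/w7c.png',cv2.resize(im[90:270,300:450],None,fx=3.3,fy=3.3,interpolation=cv2.INTER_CUBIC)[...,::-1])
im,d=snap('top','top3')
cv2.imwrite('pics/top3c.png',cv2.resize(im[170:260,230:350],None,fx=6,fy=6,interpolation=cv2.INTER_CUBIC)[...,::-1])
E
```

```text
t 6.3 pos [ 0.5522 -0.098   0.0673] yaw 90.46 j [-0.281  0.517  1.778 -0.037  0.832 -0.265] F [-0.9 -3.3  0.2] M [-0.46 -0.06 -0.07] op 0.0399
delta cm [ 0.1  -0.12  0.03] turn 0.008 tilt z [ 0.0065 -0.0303 -0.9995]
blob (np.float64(271.9), np.float64(169.8)) 1677 @.0625 [ 0.5524 -0.0478  0.0625]
blob (np.float64(184.0), np.float64(170.4)) 196 @.0625 [ 0.5096 -0.0483  0.0625]
blob (np.float64(357.1), np.float64(170.7)) 190 @.0625 [ 0.5939 -0.0479  0.0625]
```

View pics/w7c.png

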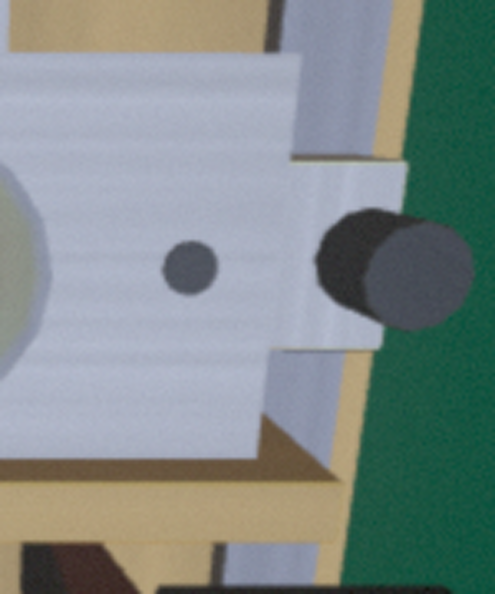

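View pics/top3c.png

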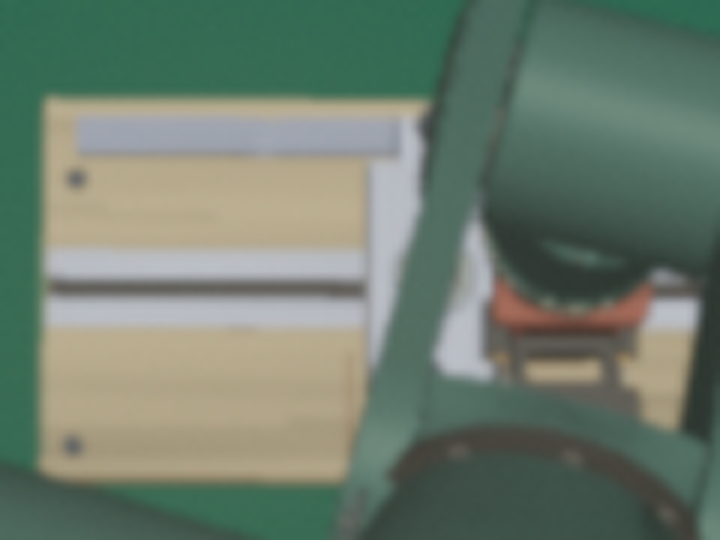

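drive_tool(deltas="-0.8 0 0 0 4; -0.4 0 0 0 4; 0 0 0 0 4")

```text
time: 6.7
ee_pos: [0.5522, -0.1086, 0.0675]
tool_rot: [0.012, 0.704, 0.71, -0.007]
force: [-1.0, 0.1, 0.5]
opening: 0.04
```

```bash
python3 st.py wrist8
```

```text
t 6.7 pos [ 0.5522 -0.1086  0.0675] yaw 90.43 j [-0.302  0.519  1.773 -0.032  0.836 -0.288] F [-1.   0.1  0.5] M [-0.02 -0.12  0.01] op 0.04
delta cm [ 1.16 -0.11  0.02] turn 0.007 tilt z [ 0.0064 -0.0266 -0.9996]
blob (np.float64(272.0), np.float64(145.9)) 1776 @.0625 [ 0.5524 -0.0473  0.0625]
blob (np.float64(182.2), np.float64(146.7)) 208 @.0625 [ 0.5096 -0.0479  0.0625]
blob (np.float64(358.8), np.float64(147.0)) 203 @.0625 [ 0.5938 -0.0475  0.0625]
blob (np.float64(268.8), np.float64(209.2)) 1369 @.0625 [ 0.5509 -0.0788  0.0625]
```

drive_tool(deltas="0.6 0 0 0 4; 0.5 0 0 0 4; 0.4 0 0 0 4; 0.3 0 0 0 4")

```text
time: 7.15
ee_pos: [0.5521, -0.0904, 0.0672]
tool_rot: [0.013, 0.704, 0.71, -0.008]
force: [-0.6, -5.7, 0.0]
opening: 0.0398
```

```bash
python3 st.py wrist9
```

```text
t 7.15 pos [ 0.5521 -0.0904  0.0672] yaw 90.47 j [-0.269  0.516  1.781 -0.036  0.831 -0.253] F [-0.6 -5.7  0. ] M [-0.78  0.06 -0.11] op 0.0398
delta cm [-0.66 -0.12  0.03] turn 0.008 tilt z [ 0.0064 -0.0291 -0.9996]
blob (np.float64(272.0), np.float64(169.9)) 1667 @.0625 [ 0.5522 -0.04    0.0625]
blob (np.float64(184.1), np.float64(170.6)) 196 @.0625 [ 0.5095 -0.0407  0.0625]
blob (np.float64(357.3), np.float64(170.9)) 191 @.0625 [ 0.5938 -0.0402  0.0625]
```

The nudge moved the stop, so I'll back off and check where it really is relative to the notches.

drive_tool(deltas="-1.0 0 0 0 4; -1.0 0 0 0 4; -1.0 0 -1 0 4; 0 0 0 0 4")

```text
time: 7.6
ee_pos: [0.5523, -0.1206, 0.0787]
tool_rot: [0.012, 0.704, 0.71, -0.008]
force: [-0.1, 0.1, 0.7]
opening: 0.04
```

```bash
python3 st.py wrist10; python3 - <<'E'
from h import *
im,d=snap('top','top4')
cv2.imwrite('pics/top4c.png',cv2.resize(im[170:260,230:350],None,fx=6,fy=6,interpolation=cv2.INTER_CUBIC)[...,::-1])
im,d=snap('side','side4')
cv2.imwrite('pics/side4c.png',cv2.resize(im[165:270,225:385],None,fx=5,fy=5,interpolation=cv2.INTER_CUBIC)[...,::-1])
E
```

```text
t 7.6 pos [ 0.5523 -0.1206  0.0787] yaw 90.55 j [-0.322  0.504  1.76  -0.032  0.862 -0.311] F [-0.1  0.1  0.7] M [-0.06 -0.12  0.03] op 0.04
delta cm [ 2.4  -0.12  1.1 ] turn 0.01 tilt z [ 0.0062 -0.0276 -0.9996]
blob (np.float64(271.7), np.float64(122.1)) 141 @.0625 [ 0.5515 -0.048   0.0625]
blob (np.float64(272.1), np.float64(165.1)) 612 @.0625 [ 0.5519 -0.0695  0.0625]
blob (np.float64(270.5), np.float64(200.5)) 392 @.0625 [ 0.5512 -0.0887  0.0625]
blob (np.float64(365.7), np.float64(200.6)) 102 @.0625 [ 0.6027 -0.0883  0.0625]
blob (np.float64(182.8), np.float64(188.6)) 125 @.0625 [ 0.5044 -0.0825  0.0625]
```

View pics/top4c.png

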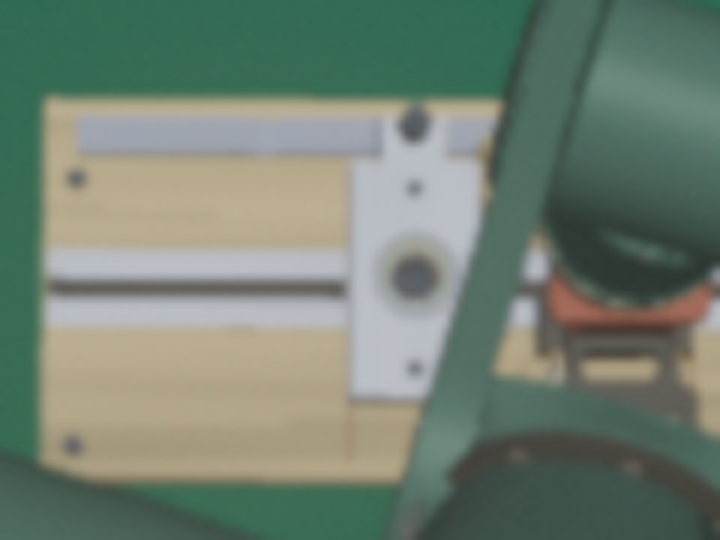

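View pics/side4c.png

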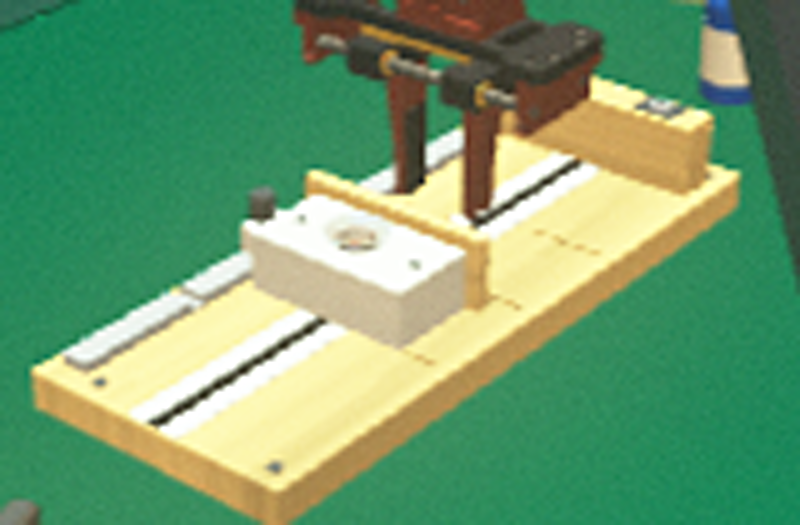

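```bash
python3 - <<'E'
from h import *
W=lambda u,v,h:wray(u,v,h,'top')
print('hole0',W(325.8,216.3,.0705),'now',W(299.2,216.2,.0705))
print('dots0',W(230+430/4.5,175+118/4.5,.0625),W(230+432/4.5,175+254/4.5,.0625),'now',W(230+415/6,170+187/6,.0625),W(230+415/6,170+369/6,.0625))
im=np.load('pics/top0_im.npy')
# index bar profile row
g=cv2.cvtColor(im,cv2.COLOR_RGB2GRAY).astype(int)
for r in (191,192,193,194,195): print(r,list(g[r,268:284]),list(g[r,294:312]))
for h in (.028,.032): print('notches',W(230+198/4.5,193,h),W(230+325/4.5,193,h))
print('bar ends',W(230+57/4.5,193,.03),W(230+628/4.5,193,.03))
print('bed ends',W(230+33/4.5,218,.024),W(230+751/4.5,218,.024), 'fence top inner', W(230+683/4.5,218,.072),'outer',W(230+733/4.5,218,.072))
print('lines',[W(230+k/4.5,230,.024) for k in (262,391,519)])
E
```

```text
hole0 [ 0.5504 -0.1138  0.0705] now [ 0.5498 -0.0408  0.0705]
dots0 [ 0.5937 -0.1142  0.0625] [ 0.5095 -0.1151  0.0625] now [ 0.593  -0.0411  0.0625] [ 0.5085 -0.0413  0.0625]
191 [np.int64(163), np.int64(163), np.int64(163), np.int64(163), np.int64(163), np.int64(164), np.int64(165), np.int64(164), np.int64(164), np.int64(164), np.int64(163), np.int64(163), np.int64(163), np.int64(163), np.int64(164), np.int64(164)] [np.int64(164), np.int64(164), np.int64(164), np.int64(164), np.int64(164), np.int64(163), np.int64(164), np.int64(164), np.int64(165), np.int64(165), np.int64(165), np.int64(164), np.int64(164), np.int64(165), np.int64(164), np.int64(165), np.int64(165), np.int64(165)]
192 [np.int64(162), np.int64(162), np.int64(162), np.int64(161), np.int64(163), np.int64(164), np.int64(164), np.int64(165), np.int64(164), np.int64(164), np.int64(163), np.int64(163), np.int64(164), np.int64(163), np.int64(163), np.int64(163)] [np.int64(163), np.int64(163), np.int64(163), np.int64(162), np.int64(163), np.int64(162), np.int64(162), np.int64(163), np.int64(163), np.int64(164), np.int64(164
[... 1374 characters left out ...]
nt64(149)] [np.int64(149), np.int64(149), np.int64(149), np.int64(149), np.int64(149), np.int64(150), np.int64(153), np.int64(158), np.int64(162), np.int64(161), np.int64(156), np.int64(151), np.int64(151), np.int64(150), np.int64(150), np.int64(150), np.int64(150), np.int64(151)]
notches [0.6216 0.0284 0.028 ] [ 0.6225 -0.0518  0.028 ]
notches [0.6209 0.0284 0.032 ] [ 0.6218 -0.0515  0.032 ]
bar ends [0.6202 0.1172 0.03  ] [ 0.6244 -0.2428  0.03  ]
bed ends [0.5493 0.1313 0.024 ] [ 0.5545 -0.3204  0.024 ] fence top inner [ 0.5472 -0.2673  0.072 ] outer [ 0.5476 -0.2978  0.072 ]
lines [array([ 0.5168, -0.0128,  0.024 ]), array([ 0.5177, -0.0936,  0.024 ]), array([ 0.5186, -0.1739,  0.024 ])]
```

Measurement: the 0.080 notch on the index bar lies at y≈-0.0515 at the hole, and the stop's hole is now at y≈-0.041. The nudge therefore pushed it about 10 mm past the notch. Earlier it had held at -0.0505, which fits being in the notch. I'll push it gently back from the other side until it clicks.

drive_tool(deltas="0 0 -3 0 4; 0 0 -3 0 4; 4.5 0 0 0 4; 4.5 0 0 0 4; 4.5 0 0 0 4; 2 0 0 0 4; 0 0 0 0 4")

```text
time: 8.45
ee_pos: [0.549, 0.0429, 0.1351]
tool_rot: [0.01, 0.705, 0.709, -0.007]
force: [0.5, 0.3, 0.1]
opening: 0.04
```

```bash
python3 - <<'E'
from h import *
rel(.551,.022,.060,90)
E
```

```text
t 8.45 pos [0.549  0.0429 0.1351] yaw 90.35 j [-0.032  0.413  1.74  -0.029  0.985 -0.022] F [0.5 0.3 0.1] M [-0.04 -0.    0.01] op 0.04
delta cm [-1.91  0.16  7.56] turn 0.006 tilt z [ 0.0037 -0.0243 -0.9997]
```

drive_tool(deltas="-0.5 0.1 2.5 0 4; 0 0 2.5 0 4; 0 0 2.2 0 4; 0 0 0.3 0 4; 0 0 0 0 4")

```text
time: 8.95
ee_pos: [0.5511, 0.0345, 0.059]
tool_rot: [0.011, 0.704, 0.71, -0.007]
force: [-0.2, 0.0, -0.4]
opening: 0.0399
```

```bash
python3 - <<'E'
from h import *
rel(.551,.002,.060,90)
im,d=snap('top','top5')
cv2.imwrite('pics/top5c.png',cv2.resize(im[170:260,230:350],None,fx=6,fy=6,interpolation=cv2.INTER_CUBIC)[...,::-1])
E
```

```text
t 8.95 pos [0.5511 0.0345 0.059 ] yaw 90.51 j [-0.046  0.524  1.797 -0.035  0.815 -0.031] F [-0.2  0.  -0.4] M [-0.06 -0.07 -0.04] op 0.0399
delta cm [-3.25 -0.04 -0.02] turn 0.009 tilt z [ 0.0057 -0.0254 -0.9997]
```

View pics/top5c.png

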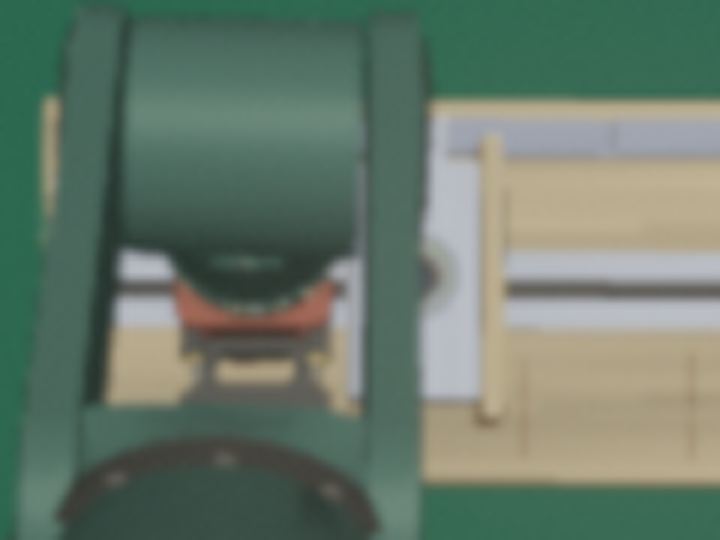

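The pad's fence-side edge is at crop x≈505, and the station-0 notch shows at crop (612, 137). The station-1 line at (525, 400) puts the stop about 10 mm past station 1. Pushing back now.

drive_tool(deltas="-1 0 0 0 4; -1 0 0 0 4; -0.7 0 0 0 4; -0.3 0 0 0 4; -0.3 0 0 0 4; -0.3 0 0 0 4; 0 0 0 0 4")

```text
time: 9.7
ee_pos: [0.5533, -0.0044, 0.0635]
tool_rot: [0.012, 0.705, 0.709, -0.004]
force: [-0.1, -0.9, -0.7]
opening: 0.04
```

```bash
cat > pd.py <<'E'
from h import *
import sys
rel(.551,-.0112,.060,90)
im,d=snap('top',sys.argv[1])
g=cv2.cvtColor(im,cv2.COLOR_RGB2GRAY).astype(float)
# pad fence-side top edge vs bed at rows 226-236 & bush
hs=cv2.cvtColor(im,cv2.COLOR_RGB2HSV)
sat=hs[...,1].astype(float)
prof=sat[222:233].mean(0); print('sat',[(u,int(prof[u])) for u in range(296,318)])
cv2.imwrite(f'pics/{sys.argv[1]}c.png',cv2.resize(im[170:260,230:350],None,fx=6,fy=6,interpolation=cv2.INTER_CUBIC)[...,::-1])
E
python3 pd.py top6
```

```text
t 9.7 pos [ 0.5533 -0.0044  0.0635] yaw 90.31 j [-0.119  0.515  1.797 -0.029  0.816 -0.104] F [-0.1 -0.9 -0.7] M [-0.06 -0.11  0.01] op 0.04
delta cm [-0.67 -0.24  0.36] turn 0.005 tilt z [ 0.0112 -0.0229 -0.9997]
sat [(296, 53), (297, 47), (298, 39), (299, 24), (300, 15), (301, 13), (302, 15), (303, 15), (304, 14), (305, 15), (306, 15), (307, 18), (308, 37), (309, 53), (310, 60), (311, 60), (312, 60), (313, 60), (314, 60), (315, 59), (316, 58), (317, 39)]
```

```bash
python3 - <<'E'
from h import *
im=np.load('pics/top5_im.npy');sat=cv2.cvtColor(im,cv2.COLOR_RGB2HSV)[...,1].astype(float)[222:233].mean(0);print([(u,int(sat[u])) for u in range(296,318)])
E
```

```text
[(296, 61), (297, 61), (298, 56), (299, 34), (300, 18), (301, 14), (302, 14), (303, 13), (304, 13), (305, 13), (306, 13), (307, 13), (308, 12), (309, 1), (310, 35), (311, 56), (312, 57), (313, 55), (314, 50), (315, 45), (316, 45), (317, 45)]
```

View pics/top6c.png

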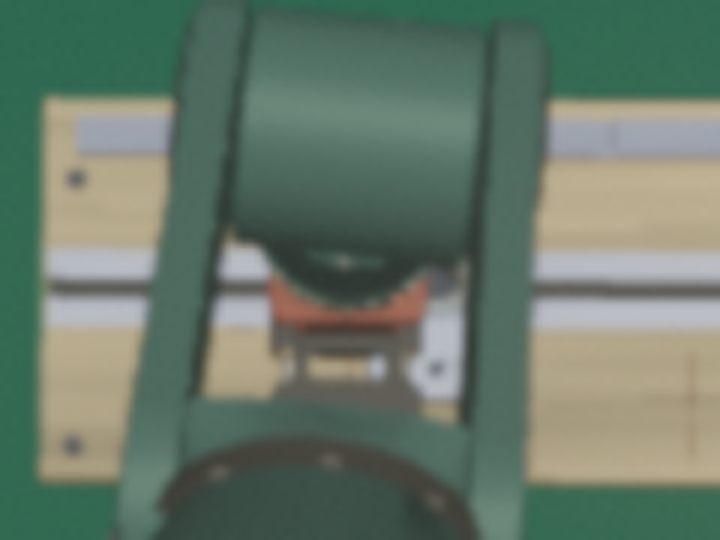

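The dot on the block moved from crop (415, 369) to (436, 369), so the hole is at about -0.051, at the notch. I'll back away, lift and verify.

drive_tool(deltas="1 0 0 0 4; 1.5 0 -2 0 4; 2 0 -3 0 4; 4 0 -4 0 4; 4 0 -3 0 4; 4 0 -3 0 4; 4 0 0 0 4; 0 0 0 0 4")

```text
time: 10.55
ee_pos: [0.5507, 0.2085, 0.2101]
tool_rot: [0.012, 0.706, 0.708, -0.003]
force: [-0.2, -0.7, -0.4]
opening: 0.04
```

```bash
python3 - <<'E'
from h import *
rel(.5637,.3407,.2,86.4)
im,d=snap('top','top7')
cv2.imwrite('pics/top7c.png',cv2.resize(im[170:260,270:400],None,fx=6,fy=6,interpolation=cv2.INTER_CUBIC)[...,::-1])
im,d=snap('wrist','wrist11')
E
```

```text
t 10.55 pos [0.5507 0.2085 0.2101] yaw 90.19 j [ 0.26   0.373  1.581 -0.026  1.18   0.266] F [-0.2 -0.7 -0.4] M [-0.01 -0.07 -0.02] op 0.04
delta cm [13.23  1.33  0.74] turn 0.066 tilt z [ 0.0136 -0.0217 -0.9997]
```

View pics/top7c.png

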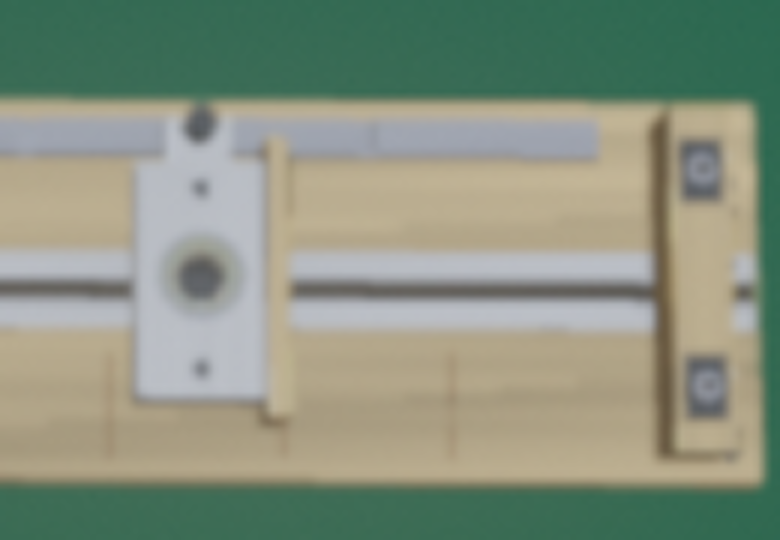

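View pics/wrist11.png

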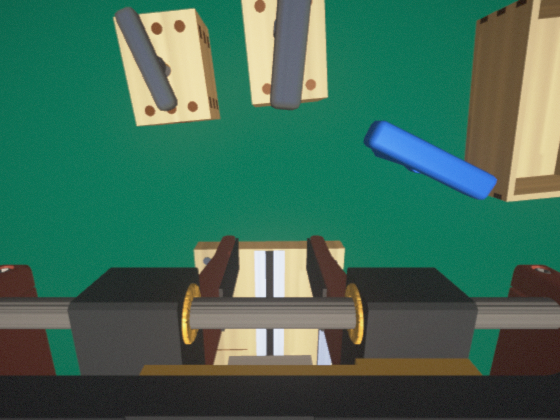

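```bash
python3 - <<'E'
from h import *
im=np.load('pics/wrist1_im.npy')
cv2.imwrite('pics/w1c.png',cv2.resize(im[0:160,190:370],None,fx=4.4,fy=3.7,interpolation=cv2.INTER_CUBIC)[...,::-1])
im=np.load('pics/top7_im.npy').astype(float);im0=np.load('pics/top0_im.npy').astype(float)
f=lambda im,r,a,b:[int(x) for x in im[r,a:b].mean(1)*1]
for r in (194,195,196): print(r,'n1 old',f(im0,r,296,308),'n2',f(im0,r,268,280),'n2new',f(im,r,268,280),'n0',f(im,r,326,340))
E
```

```text
194 n1 old [159, 159, 160, 159, 161, 162, 165, 164, 162, 162, 161, 161] n2 [159, 158, 158, 159, 161, 163, 164, 163, 162, 161, 161, 161] n2new [159, 159, 159, 160, 162, 164, 165, 164, 162, 162, 162, 161] n0 [162, 162, 162, 163, 163, 160, 158, 162, 165, 165, 164, 165, 164, 164]
195 n1 old [149, 149, 149, 150, 153, 159, 163, 162, 157, 152, 151, 150] n2 [147, 146, 148, 149, 153, 156, 158, 156, 151, 150, 150, 150] n2new [148, 146, 149, 150, 153, 157, 159, 156, 153, 151, 151, 151] n0 [155, 155, 155, 158, 161, 160, 158, 157, 157, 157, 157, 157, 157, 157]
196 n1 old [152, 153, 153, 154, 155, 159, 162, 161, 158, 155, 153, 154] n2 [151, 151, 153, 153, 155, 157, 159, 157, 154, 153, 153, 153] n2new [152, 151, 154, 154, 156, 159, 159, 157, 155, 153, 154, 155] n0 [151, 152, 152, 154, 156, 157, 156, 154, 153, 153, 153, 153, 153, 153]
```

View pics/w1c.png

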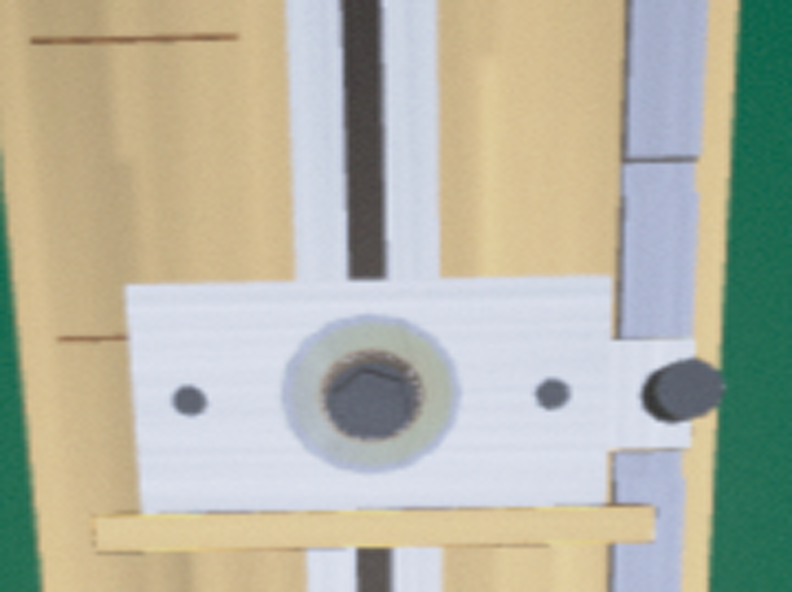

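```bash
python3 - <<'E'
from h import *
def TT(p,q):
    M=np.eye(4);M[:3,:3]=R.from_quat([q[1],q[2],q[3],q[0]]).as_matrix();M[:3,3]=p;return M
o=manip.get_obs();par=manip.camera_params('wrist')
X=np.linalg.inv(TT(o['ee_pos'],o['tool_rot']))@np.array(par['cam_to_world']); np.save('X.npy',X)
T=TT([.5495,-.2053,.2391],[-.005,.713,.702,.002])@X
def ray(u,v,h):
    r=T[:3,:3]@np.array([(u-par['cx'])/par['fx'],-(v-par['cy'])/par['fy'],-1]);return (T[:3,3]+r*(h-T[2,3])/r[2]).round(4)
a=lambda x,y:(190+x/4.4,y/3.7)
print('cam',T[:3,3].round(3))
print('hole',ray(*a(372,393),.0705),'dots',ray(*a(190,400),.0625),ray(*a(552,393),.0625),'notch1',ray(*a(660,159),.028),ray(*a(660,159),.036),'line2',ray(*a(134,39),.024),'line1',ray(*a(100,338),.024),'padface',ray(*a(370,549),.0725))
print('fence base/top row238',ray(278,238,.024),'row 250',ray(278,250,.072),'line0',ray(230,162,.024))
# hist
p=manip.camera_params('top')
W=lambda u,v,h:wray(u,v,h,'top')
print('top now hole',W(303.5,216.2,.0705),'dots',W(303.5,201.3,.0625),W(303.5,231.5,.0625),'n1',W(302.4,195.5,.028),W(302.4,195.5,.036),'n2',W(274,195.5,.03),'n0',W(330.6,195.5,.03))
print('pad face',W(270+291/6,200,.0725),'fence base',W(270+658/6,218,.024),'top',W(270+672/6,218,.072))
E
```

```text
cam [ 0.552 -0.137  0.38 ]
hole [ 0.5532 -0.1132  0.0705] dots [ 0.5109 -0.1138  0.0625] [ 0.5948 -0.1133  0.0625] notch1 [ 0.6245 -0.0467  0.028 ] [ 0.6228 -0.0488  0.036 ] line2 [ 0.4973 -0.0125  0.024 ] line1 [ 0.4837 -0.0926  0.024 ] padface [ 0.5521 -0.1542  0.0725]
fence base/top row238 [ 0.5556 -0.2695  0.024 ] row 250 [ 0.5549 -0.2659  0.072 ] line0 [ 0.4991 -0.1721  0.024 ]
top now hole [ 0.55   -0.0526  0.0705] dots [ 0.5928 -0.0531  0.0625] [ 0.5086 -0.0532  0.0625] n1 [ 0.6153 -0.0523  0.028 ] [ 0.6139 -0.0518  0.036 ] n2 [0.614  0.0283 0.03  ] n0 [ 0.6159 -0.1321  0.03  ]
pad face [ 0.5952 -0.0937  0.0725] fence base [ 0.5539 -0.2715  0.024 ] top [ 0.5472 -0.2679  0.072 ]
```

```bash
python3 - <<'E'
from h import *
X=np.load('X.npy')
def TT(p,q):
    M=np.eye(4);M[:3,:3]=R.from_quat([q[1],q[2],q[3],q[0]]).as_matrix();M[:3,3]=p;return M
T=TT([.5495,-.2053,.2391],[-.005,.713,.702,.002])@X
p=manip.camera_params('wrist');d=np.load('pics/wrist1.npy')
def pt(u,v):
    dd=np.median(d[v-1:v+2,u-1:u+2]);c=np.array([(u-p['cx'])/p['fx']*dd,-(v-p['cy'])/p['fy']*dd,-dd,1]);return (T@c)[:3].round(4)
for n,u,v in [('bar',340,25),('bar',340,60),('bar',337,180),('bed',300,40),('bed',300,200),('block',245,110),('plungerblock',345,95),('bush ring',258,106),('pad',275,142),('screw',275,109)]: print(n,pt(u,v))
d=np.load('pics/top7.npy');C=cloud('top',d)
print('top bar',np.median(C[191:195,335:365,2]),np.median(C[191:195,275:290,2]),'bed',np.median(C[222:230,315:340,2]),'block',np.median(C[203:209,295:312,2]))
E
```

```text
bar [ 0.623  -0.0307  0.0318]
bar [ 0.6242 -0.0644  0.0326]
bar [ 0.6262 -0.1944  0.0325]
bed [ 0.5819 -0.042   0.024 ]
bed [ 0.5833 -0.2201  0.0237]
block [ 0.5229 -0.1158  0.0624]
plungerblock [ 0.6264 -0.1021  0.0537]
bush ring [ 0.5366 -0.1126  0.0688]
pad [ 0.5531 -0.1479  0.0727]
screw [ 0.5538 -0.1134  0.0346]
top bar 0.03260953755935381 0.031892783516944245 bed 0.02477286822519109 block 0.0631809482671637
```

The two views disagree by about 3 mm on the notch offset, so I'll look straight down over the stop with the wrist camera to settle it.

drive_tool(deltas="-4.8 0 -1.2 0 4; -4.8 0 -1.2 0 4; -4.8 0 -1.2 0 4; -4.8 0 -1.2 0 4; -4.8 0 -1.2 0 4; -4.8 0 -1.2 0 4; -3.5 0 -1 0 4; 0 0 0 0 4; 0 0 0 0 4")

```text
time: 11.55
ee_pos: [0.5423, -0.1307, 0.2944]
tool_rot: [0.01, 0.709, 0.705, -0.011]
force: [0.7, 0.5, 0.2]
opening: 0.0399
```

```bash
python3 - <<'E'
from h import *
rel(.551,-.12,.29,90)
im,d=snap('wrist','wrist12')
print(manip.camera_params('wrist'))
E
```

```text
t 11.55 pos [ 0.5423 -0.1307  0.2944] yaw 89.69 j [-0.342  0.254  1.538 -0.03   1.342 -0.33 ] F [0.7 0.5 0.2] M [ 0.03 -0.09 -0.04] op 0.0399
delta cm [1.09 0.87 0.41] turn -0.005 tilt z [-0.002  -0.0299 -0.9996]
{'fx': 295.358336619208, 'fy': 295.358336619208, 'cx': 272.25411018359915, 'cy': 208.40848207674134, 'cam_to_world': array([[ 0.99998656,  0.00393953,  0.00337043,  0.54375132],
       [-0.00475163,  0.95646277,  0.29181568, -0.05676083],
       [-0.00207408, -0.29182777,  0.95646863,  0.43247243],
       [ 0.        ,  0.        ,  0.        ,  1.        ]])}
```

View pics/wrist12.png

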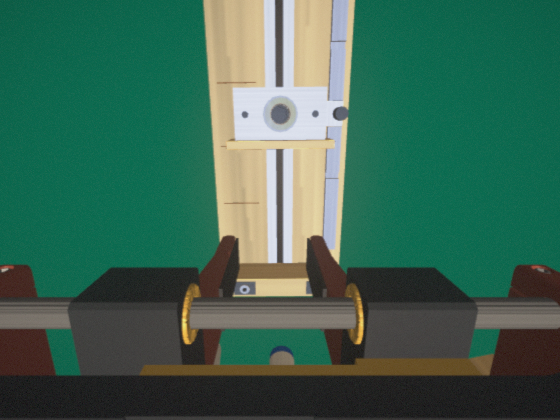

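```bash
python3 - <<'E'
from h import *
im=np.load('pics/wrist12_im.npy')
c=cv2.resize(im[20:220,215:365],None,fx=4,fy=3,interpolation=cv2.INTER_CUBIC);cv2.imwrite('pics/w12c.png',c[...,::-1])
g=cv2.cvtColor(im,cv2.COLOR_RGB2GRAY).astype(float)
def minrow(u0,u1,v0,v1):
    p=g[v0:v1,u0:u1].mean(1); b=np.median(p); w=np.clip(b-p-3,0,None); return v0+(w*np.arange(len(p))).sum()/w.sum(),p.round(0)
r2,p2=minrow(334,345,35,48); r0,p0=minrow(328,336,172,185); print(r2,r0)
n2,n0=wray(339,r2,.0325),wray(331,r0,.0325); print('n2',n2,'n0',n0,'mid',(n2+n0)/2)
m=((g[80:140,230:325]<110)*255).astype(np.uint8);n,l,s,cc=cv2.connectedComponentsWithStats(m)
for i in range(1,n):
    if 15<s[i,4]<2000: u,v=cc[i]+[230,80]; print('blob',u.round(1),v.round(1),s[i,4],wray(u,v,.0625))
for nm,u,v in [('l2',235,82),('l1',223,146.5),('l0',240,203)]: print(nm,wray(u,v,.024))
E
```

```text
40.72785622593068 177.87535410764872
n2 [0.6239 0.0324 0.0325] n0 [ 0.6231 -0.1353  0.0325] mid [ 0.6235  -0.05145  0.0325 ]
blob 278.5 82.5 36 [ 0.5504 -0.0171  0.0625]
blob 279.8 113.6 233 [ 0.552  -0.0515  0.0625]
l2 [ 0.4955 -0.0121  0.024 ]
l1 [ 0.4758 -0.0931  0.024 ]
l0 [ 0.496  -0.1731  0.024 ]
```

View pics/w12c.png

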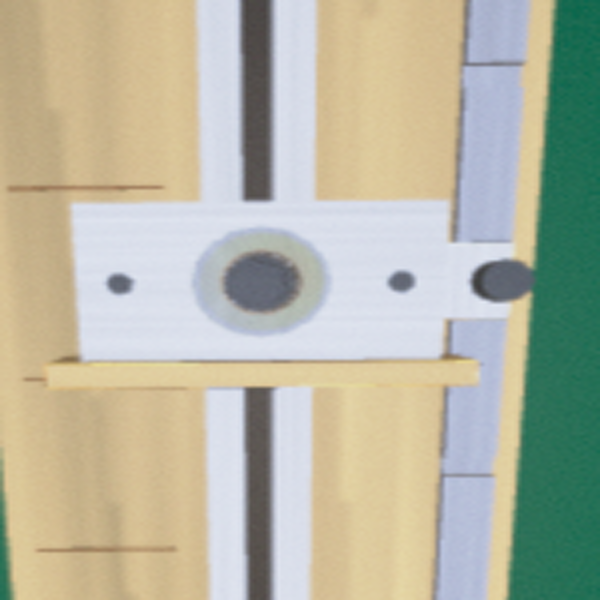

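The wrist view puts notches 0 and 2 at y = -0.1353 and 0.0324, with their midpoint at -0.0515. The stop's hole and dots are at -0.0515 to -0.052, so the stop is on station 0.080. Next is the hexagon's orientation, from the earlier close-up.

```bash
python3 - <<'E'
from h import *
X=np.load('X.npy');p=manip.camera_params('wrist')
def TT(p,q):
    M=np.eye(4);M[:3,:3]=R.from_quat([q[1],q[2],q[3],q[0]]).as_matrix();M[:3,3]=p;return M
T=TT([.5518,-.1227,.0675],[.007,.705,.709,-.003])@X
def ray(u,v,h):
    r=T[:3,:3]@np.array([(u-p['cx'])/p['fx'],-(v-p['cy'])/p['fy'],-1]);return (T[:3,3]+r*(h-T[2,3])/r[2])
P=[ray(215+x/5,110+y/5,.0445) for x,y in [(365,278),(297,332),(218,298),(203,215)]]
for a,b in zip(P,P[1:]):
    e=b-a; an=np.degrees(np.arctan2(e[1],e[0])); print('edge len',np.linalg.norm(e).round(4),'ang',an.round(1),'mod60',(an%60).round(1))
e=ray(215+352/5,110+195/5,.0445)-P[0];print('edge0',np.degrees(np.arctan2(e[1],e[0]))%60)
im=np.load('pics/wrist12_im.npy'); 
rel(.5637,.3407,.2,86.4)
E
```

```text
edge len 0.0096 ang -141.0 mod60 39.0
edge len 0.0095 ang 156.8 mod60 36.8
edge len 0.0092 ang 99.8 mod60 39.8
edge0 40.04682324633944
t 11.6 pos [ 0.5424 -0.1305  0.2944] yaw 89.75 j [-0.341  0.254  1.538 -0.03   1.342 -0.33 ] F [-0.2 -1.1 -0.2] M [-0.08 -0.11  0.06] op 0.04
delta cm [47.4   1.94  7.99] turn 0.058 tilt z [-0.002  -0.0305 -0.9995]
```

drive_tool(deltas="4.8 0.2 0 0.03 5; 4.8 0.2 0 0.03 5; 4.8 0.2 0.5 0 5; 4.8 0.2 0.5 0 5; 4.8 0.2 0.5 0 5; 4.8 0.2 0.5 0 5; 4.8 0.2 0.5 0 5; 4.8 0.2 0.5 0 5; 0 0 0 0 5; 0 0 0 0 5")

```text
time: 12.6
ee_pos: [0.5685, 0.2687, 0.2426]
tool_rot: [0.006, 0.727, 0.686, -0.017]
force: [-0.9, -0.4, 0.1]
opening: 0.0498
```

```bash
python3 - <<'E'
from h import *
rel(.5637,.3407,.2,86.4)
im,d=snap('wrist','wrist13')
E
```

```text
t 12.6 pos [0.5685 0.2687 0.2426] yaw 86.71 j [ 0.346  0.417  1.424 -0.026  1.327  0.41 ] F [-0.9 -0.4  0.1] M [-0.02 -0.14 -0.02] op 0.0498
delta cm [ 7.3  -0.83  4.03] turn 0.005 tilt z [-0.016  -0.0324 -0.9993]
```

View pics/wrist13.png

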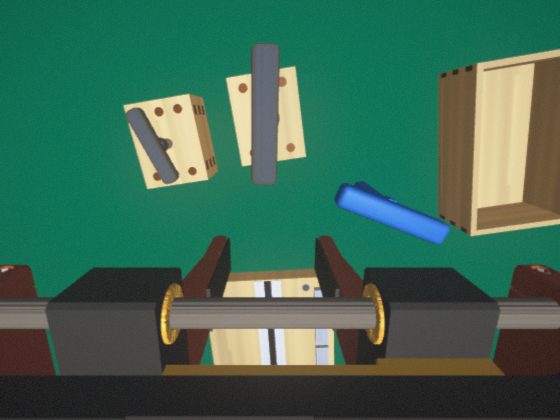

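The wrist view shows the larger key's bar at (265, 113), the small key at (152, 145) and the blue look-alike at (393, 213). I'll measure the bar from here.

```bash
python3 - <<'E'
from h import *
im=np.load('pics/wrist13_im.npy');d=np.load('pics/wrist13.npy');C=cloud('wrist',d)
hs=cv2.cvtColor(im,cv2.COLOR_RGB2HSV)
m=np.zeros((420,560),bool);m[35:195,235:300]=True
m&=(hs[...,1]<90)&(hs[...,2]<130)&(abs(C[...,2]-.134)<.006)
v,u=np.nonzero(m);pts=np.array([wray(a,b,.134)[:2]*1000 for a,b in zip(u,v)],np.float32)
print(len(u),cv2.minAreaRect(pts),np.median(C[...,2][m]))
rel(.5637,.3407,.126,86.4)
E
```

```text
Traceback (most recent call last):
  File "h.py", line 19, in wray
    par=manip.camera_params(name);T=np.array(par['cam_to_world'])
ValueError: time passes only in moves, steps and waits
```

```bash
python3 - <<'E'
from h import *
im=np.load('pics/wrist13_im.npy');d=np.load('pics/wrist13.npy');par=manip.camera_params('wrist');T=np.array(par['cam_to_world'])
C=cloud('wrist',d)
hs=cv2.cvtColor(im,cv2.COLOR_RGB2HSV)
m=np.zeros((420,560),bool);m[35:195,235:300]=True
m&=(hs[...,1]<90)&(hs[...,2]<130)&(abs(C[...,2]-.134)<.006)
v,u=np.nonzero(m)
r=np.stack([(u-par['cx'])/par['fx'],-(v-par['cy'])/par['fy'],-np.ones(len(u))])
r=T[:3,:3]@r; P=T[:3,3:]+r*(.134-T[2,3])/r[2]
print(len(u),cv2.minAreaRect((P[:2].T*1000).astype(np.float32)),np.median(C[...,2][m]))
rel(.5637,.3407,.126,86.4)
E
```

```text
3667 ((565.6130981445312, 342.4556884765625), (107.47342681884766, 21.517854690551758), 85.40986633300781) 0.13390645070793863
t 12.65 pos [0.5683 0.2685 0.2425] yaw 86.67 j [ 0.345  0.416  1.425 -0.025  1.327  0.41 ] F [-0.1 -0.   0.3] M [ 0.02 -0.1   0.04] op 0.0504
delta cm [ 7.55 -0.71 11.42] turn 0.005 tilt z [-0.0165 -0.0316 -0.9994]
```

drive_tool(deltas="3.7 0 1 0.01 5; 3.7 -0.6 1.5 0 5; 0 0 2 0 5; 0 0 0 0 5")

```text
time: 13.05
ee_pos: [0.5658, 0.3388, 0.1948]
tool_rot: [0.007, 0.732, 0.681, -0.017]
force: [-0.0, 0.0, 0.3]
opening: 0.0504
```

```bash
python3 - <<'E'
from h import *
rel(.565,.3418,.126,85.8)
E
```

```text
t 13.05 pos [0.5658 0.3388 0.1948] yaw 85.8 j [ 0.447  0.502  1.403 -0.024  1.266  0.529] F [-0.   0.   0.3] M [-0.06 -0.04  0.  ] op 0.0504
delta cm [ 0.53 -0.    6.86] turn 0.0 tilt z [-0.0162 -0.0333 -0.9993]
```

drive_tool(deltas="0.3 0 2.5 0 5; 0.2 0 2.5 0 5; 0 0 1.8 0 5; 0 0 0 0 5")

```text
time: 13.45
ee_pos: [0.5671, 0.3369, 0.1293]
tool_rot: [0.008, 0.734, 0.679, -0.016]
force: [-0.3, -0.1, -0.8]
opening: 0.05
```

```bash
python3 - <<'E'
from h import *
rel(.565,.3418,.126,85.8)
im,d=snap('wrist','wrist14')
E
```

```text
t 13.45 pos [0.5671 0.3369 0.1293] yaw 85.49 j [ 0.445  0.566  1.466 -0.026  1.135  0.535] F [-0.3 -0.1 -0.8] M [-0.06 -0.04 -0.01] op 0.05
delta cm [ 0.49 -0.24  0.32] turn -0.005 tilt z [-0.0129 -0.0327 -0.9994]
```

View pics/wrist14.png

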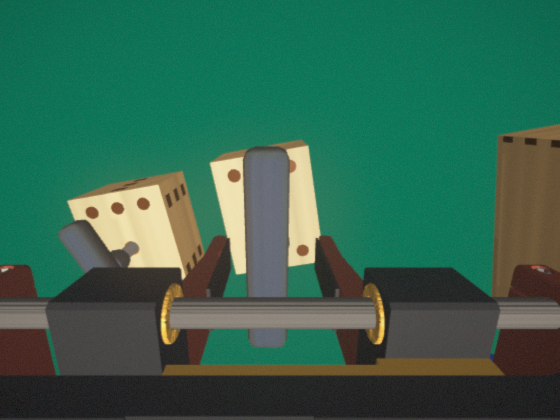

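The bar, at (266, 250), lies centred between the fingers. Closing on it.

drive_tool(deltas="0.5 -0.2 0.3 0 5; 0 0 0 0 3; 0 0 0 0 1.5; 0 0 0 0 1; 0 0 0 0 1; 0 0 0 0 1; 0 0 0 0 1")

```text
time: 14.2
ee_pos: [0.5677, 0.3426, 0.1334]
tool_rot: [0.008, 0.735, 0.678, -0.012]
force: [-0.2, -0.6, -0.6]
opening: 0.0221
```

```bash
python3 - <<'E'
from h import *
rel(.565,.3418,.126,85.8)
E
```

```text
t 14.2 pos [0.5677 0.3426 0.1334] yaw 85.38 j [ 0.451  0.563  1.461 -0.025  1.136  0.543] F [-0.2 -0.6 -0.6] M [0.   0.02 0.02] op 0.0221
delta cm [-0.08 -0.26  0.74] turn -0.007 tilt z [-0.0067 -0.0287 -0.9996]
```

drive_tool(deltas="-0.06 0 -2 0 1; -0.06 0 -2 0 1; -0.06 0 -2 0 1; -0.06 0 -2 0 1; -0.06 0 -2 0 1; 0 0 0 0 1")

```text
time: 14.8
ee_pos: [0.567, 0.3416, 0.2296]
tool_rot: [0.008, 0.735, 0.678, -0.016]
force: [0.6, 0.9, -4.7]
opening: 0.0217
```

```bash
python3 - <<'E'
from h import *
rel(.551,-.052,.24,85.8)
snap('wrist','wrist15')
im,d=snap('side','side5')
cv2.imwrite('pics/side5c.png',cv2.resize(im[130:350,120:320],None,fx=3,fy=2.7,interpolation=cv2.INTER_CUBIC)[...,::-1])
E
```

```text
t 14.8 pos [0.567  0.3416 0.2296] yaw 85.41 j [ 0.451  0.474  1.36  -0.024  1.333  0.537] F [ 0.6  0.9 -4.7] M [ 0.01 -0.16  0.03] op 0.0217
delta cm [-39.38   1.55   0.26] turn -0.007 tilt z [-0.0126 -0.0325 -0.9994]
```

View pics/side5c.png

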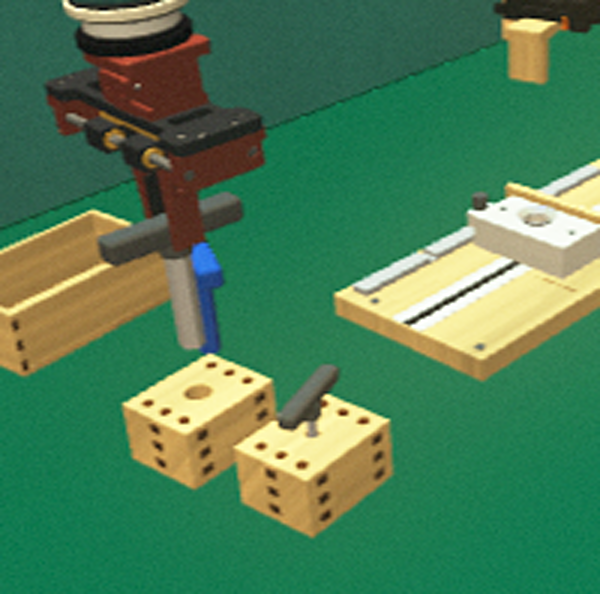

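View pics/wrist15.png

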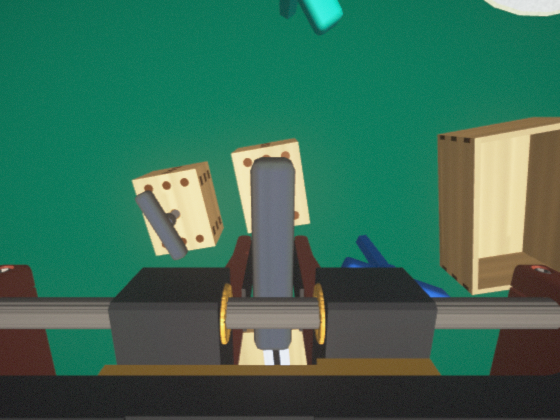

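The key is out of the caddy at TCP z 0.2296, with the small key and caddies undisturbed. Carrying it over to the stop.

```bash
cat >> h.py <<'E'
RG=R.from_quat([.735,.678,-.012,.008]); VT=RG.inv().apply([-.0007,-.0008,-.1214])
def tip(hx,hy,hz,yaw=None):
    o=manip.get_obs();q=o['tool_rot'];r=R.from_quat([q[1],q[2],q[3],q[0]]);X=r.apply([1,0,0]);Y=np.degrees(np.arctan2(X[1],X[0]))
    t=o['ee_pos']+r.apply(VT)
    print('t',round(o['time'],2),'tcp',o['ee_pos'].round(4),'tip',t.round(4),'yaw',Y.round(2),'j6',o['joint_pos'][5].round(3),'F',o['force'].round(1),'M',o['moment'].round(2),'op',round(o['opening'],4),'tilt',r.apply([0,0,1]).round(4))
    print('delta cm',(r.inv().apply(np.array([hx,hy,hz])-t)*100).round(2),'turn',None if yaw is None else round(np.radians(Y-yaw),3))
E
python3 -c "
from h import *
tip(.551,-.0515,.11,103)"
```

```text
t 14.9 tcp [0.5652 0.3408 0.2266] tip [0.5632 0.3392 0.1052] yaw 85.41 j6 0.537 F [ 0.9  1.  -5.8] M [-0.02 -0.06 -0.02] op 0.0215 tilt [-0.0175 -0.0347 -0.9992]
delta cm [-39.03   1.92   0.9 ] turn -0.307
```

drive_tool(deltas="-4.5 0.1 0 0 1; -4.5 0.1 0 0 1; -4.5 0.1 0 0 1; -4.5 0.1 0 0 1; -4.5 0.1 0 0 1; -4.5 0.1 0 0 1; -4.5 0.1 0 0 1; -4.5 0.1 0 0 1; 0 0 0 0 1; 0 0 0 0 1")

```text
time: 15.9
ee_pos: [0.5347, -0.0313, 0.2207]
tool_rot: [-0.001, 0.733, 0.679, -0.028]
force: [-0.2, -0.2, -5.7]
opening: 0.0215
```

```bash
python3 -c "
from h import *
tip(.551,-.0515,.11,103)"
```

```text
t 15.9 tcp [ 0.5347 -0.0313  0.2207] tip [ 0.5297 -0.0332  0.0994] yaw 85.64 j6 -0.065 F [-0.2 -0.2 -5.7] M [-0.01 -0.12  0.07] op 0.0215 tilt [-0.042  -0.0366 -0.9984]
delta cm [-1.71  2.22 -1.08] turn -0.303
```

drive_tool(deltas="-0.6 0.6 -0.4 -0.1 1; -0.6 0.6 -0.4 -0.1 1; -0.3 0.6 -0.2 -0.1 1; 0 0.3 -0.1 0 1; 0 0 0 0 1")

```text
time: 16.4
ee_pos: [0.5534, -0.0398, 0.2257]
tool_rot: [-0.01, 0.619, 0.785, -0.029]
force: [0.1, 1.0, -5.5]
opening: 0.0222
```

```bash
python3 -c "
from h import *
tip(.551,-.0515,.11,103)"
```

```text
t 16.4 tcp [ 0.5534 -0.0398  0.2257] tip [ 0.5465 -0.0413  0.1045] yaw 103.51 j6 -0.39 F [ 0.1  1.  -5.5] M [ 0.04 -0.16 -0.04] op 0.0222 tilt [-0.0516 -0.0334 -0.9981]
delta cm [-1.11  0.17 -0.54] turn 0.009
```

drive_tool(deltas="-1.1 0.2 -0.3 0 1; 0 0 0 0 1")

```text
time: 16.6
ee_pos: [0.5577, -0.049, 0.2281]
tool_rot: [-0.011, 0.619, 0.785, -0.03]
force: [0.5, -0.5, -3.9]
opening: 0.0219
```

```bash
python3 -c "
from h import *
tip(.551,-.0515,.074,103)
im,d=snap('side','side6')
cv2.imwrite('pics/side6c.png',cv2.resize(im[120:270,220:380],None,fx=4.5,fy=4,interpolation=cv2.INTER_CUBIC)[...,::-1])
im,d=snap('wrist','wrist16')
"
```

```text
t 16.6 tcp [ 0.5577 -0.049   0.2281] tip [ 0.5506 -0.0505  0.1069] yaw 103.47 j6 -0.404 F [ 0.5 -0.5 -3.9] M [-0.04 -0.24 -0.02] op 0.0219 tilt [-0.0533 -0.0333 -0.998 ]
delta cm [-0.04  0.22  3.28] turn 0.008
```

View pics/side6c.png

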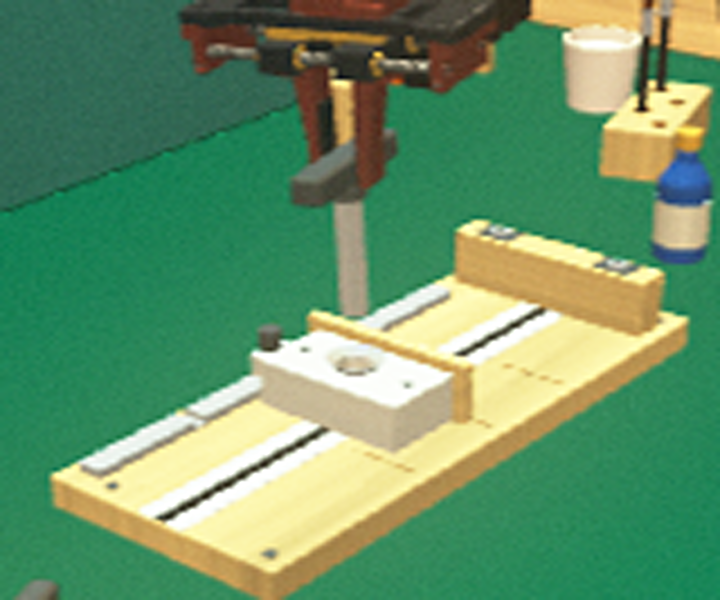

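View pics/wrist16.png

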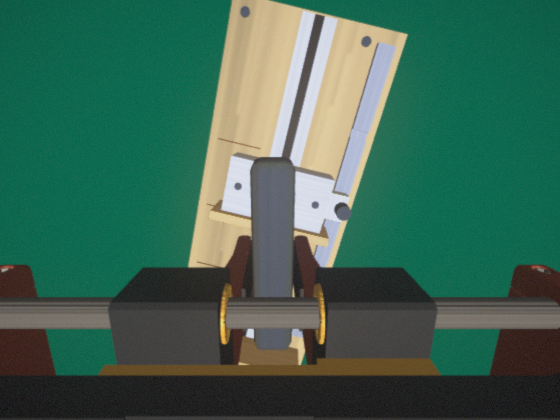

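The side view shows the shaft's tip at crop (353, 312) above the hole at (354, 362). I'll check by projecting my estimates.

```bash
python3 - <<'E'
from h import *
p=manip.camera_params('side');T=np.linalg.inv(np.array(p['cam_to_world']))
def pr(P):
    c=T@np.append(P,1);u=p['cx']+p['fx']*c[0]/-c[2];v=p['cy']-p['fy']*c[1]/-c[2];return ((u-220)*4.5).round(1),((v-120)*4).round(1)
print('tip',pr([.5506,-.0505,.1069]),'hole',pr([.551,-.0515,.0705]),'hole+5x',pr([.556,-.0515,.0705]),'hole+5y',pr([.551,-.0465,.0705]))
print('tip+5x',pr([.5556,-.0505,.1069]),pr([.5506,-.0455,.1069]))
E
```

```text
tip (np.float64(355.0), np.float64(305.5)) hole (np.float64(355.5), np.float64(350.0)) hole+5x (np.float64(349.5), np.float64(348.0)) hole+5y (np.float64(350.6), np.float64(352.6))
tip+5x (np.float64(348.8), np.float64(303.5)) (np.float64(349.9), np.float64(308.0))
```

drive_tool(deltas="0 0.1 1.5 0 1; 0 0.1 1.5 0 1; 0 0 0 0 1")

```text
time: 17.0
ee_pos: [0.5566, -0.0485, 0.1975]
tool_rot: [-0.011, 0.62, 0.784, -0.029]
force: [-0.9, -0.2, -4.9]
opening: 0.0213
```

```bash
python3 -c "
from h import *
tip(.551,-.0515,.0465,103)"
```

```text
t 17.0 tcp [ 0.5566 -0.0485  0.1975] tip [ 0.5494 -0.0498  0.0763] yaw 103.34 j6 -0.399 F [-0.9 -0.2 -4.9] M [-0.  -0.1 -0. ] op 0.0213 tilt [-0.0541 -0.0317 -0.998 ]
delta cm [-0.15  0.3   2.97] turn 0.006
```

drive_tool(deltas="-0.1 0.2 1 0 1; 0 0.1 1 0 1; 0 0 0 0 1")

```text
time: 17.3
ee_pos: [0.5589, -0.0502, 0.1776]
tool_rot: [-0.011, 0.62, 0.784, -0.03]
force: [-0.2, -0.7, -6.4]
opening: 0.0218
```

```bash
python3 -c "
from h import *
tip(.551,-.0515,.0445,103)"
```

```text
t 17.3 tcp [ 0.5589 -0.0502  0.1776] tip [ 0.5517 -0.0517  0.0564] yaw 103.32 j6 -0.397 F [-0.2 -0.7 -6.4] M [-0.21  0.01  0.02] op 0.0218 tilt [-0.0535 -0.0332 -0.998 ]
delta cm [0.06 0.   1.19] turn 0.006
```

drive_tool(deltas="0 0 0.7 0 1; 0 0 0.6 0 1; 0 0 0.3 0 1; 0 0 0 0 1")

```text
time: 17.7
ee_pos: [0.5598, -0.0514, 0.1657]
tool_rot: [-0.008, 0.62, 0.784, -0.029]
force: [-3.3, -0.1, -3.3]
opening: 0.0215
```

```bash
python3 -c "
from h import *
tip(.551,-.0515,.0445,103)"
```

```text
t 17.7 tcp [ 0.5598 -0.0514  0.1657] tip [ 0.5531 -0.0532  0.0444] yaw 103.31 j6 -0.397 F [-3.3 -0.1 -3.3] M [ 0.12  0.7  -0.04] op 0.0215 tilt [-0.0492 -0.0349 -0.9982]
delta cm [ 0.21 -0.17 -0.  ] turn 0.005
```

drive_tool(deltas="0 -0.2 0.3 0.03 1; 0 -0.2 0.3 0.03 1; 0 -0.1 0.3 0.03 1; 0 0 0.3 0.03 1")

```text
time: 18.1
ee_pos: [0.5589, -0.0535, 0.1646]
tool_rot: [-0.001, 0.669, 0.743, -0.026]
force: [-7.8, 0.4, 23.7]
opening: 0.022
```

```bash
python3 -c "
from h import *
tip(.551,-.0515,.0345,103)"
```

```text
t 18.1 tcp [ 0.5589 -0.0535  0.1646] tip [ 0.5541 -0.0555  0.0433] yaw 96.1 j6 -0.273 F [-7.8  0.4 23.7] M [0.05 2.07 0.14] op 0.022 tilt [-0.0365 -0.0376 -0.9986]
delta cm [ 0.46 -0.23  0.88] turn -0.12
```

drive_tool(deltas="0 -0.2 0 0.04 1; 0 -0.1 0.1 0.04 1; 0 -0.1 0.1 0.04 1; 0 0 0.1 0.04 1")

```text
time: 18.5
ee_pos: [0.5563, -0.0534, 0.1652]
tool_rot: [0.003, 0.729, 0.684, -0.024]
force: [-5.0, 1.1, 8.7]
opening: 0.0219
```

```bash
python3 -c "
from h import *
tip(.551,-.0515,.0345,103)"
```

```text
t 18.5 tcp [ 0.5563 -0.0534  0.1652] tip [ 0.5527 -0.0553  0.0439] yaw 86.37 j6 -0.106 F [-5.   1.1  8.7] M [0.17 1.14 0.03] op 0.0219 tilt [-0.0301 -0.0373 -0.9989]
delta cm [ 0.4  -0.17  0.93] turn -0.29
```

drive_tool(deltas="0.1 -0.2 0.1 0.05 1; 0 -0.2 0.1 0.05 1; 0 -0.1 0.2 0.04 1; 0 -0.1 0.2 0.04 1")

```text
time: 18.9
ee_pos: [0.5533, -0.0527, 0.1634]
tool_rot: [0.009, 0.791, 0.612, -0.021]
force: [-1.3, -0.7, -4.5]
opening: 0.0218
```

```bash
python3 -c "
from h import *
tip(.551,-.0515,.0345,103)"
```

```text
t 18.9 tcp [ 0.5533 -0.0527  0.1634] tip [ 0.5513 -0.055   0.0421] yaw 75.45 j6 0.086 F [-1.3 -0.7 -4.5] M [-0.2   0.23  0.01] op 0.0218 tilt [-0.0214 -0.0397 -0.999 ]
delta cm [ 0.36 -0.1   0.74] turn -0.481
```

drive_tool(deltas="0 -0.1 0.3 0.02 1; 0 0 0.3 0.02 1; 0 0 0.3 0.02 1")

```text
time: 19.2
ee_pos: [0.5533, -0.053, 0.1552]
tool_rot: [0.011, 0.81, 0.586, -0.019]
force: [-7.5, 1.5, 31.9]
opening: 0.0218
```

```bash
python3 -c "
from h import *
tip(.551,-.0515,.0345,103)"
```

```text
t 19.2 tcp [ 0.5533 -0.053   0.1552] tip [ 0.5518 -0.0554  0.0338] yaw 71.76 j6 0.151 F [-7.5  1.5 31.9] M [0.16 1.68 0.12] op 0.0218 tilt [-0.0182 -0.0403 -0.999 ]
delta cm [ 0.34 -0.2  -0.09] turn -0.545
```

The key dropped 10 mm in at yaw ≈72–75°, with the tip at 0.034 against a home depth of 0.0345. Now I'll tighten clockwise.

drive_tool(deltas="0 -0.1 -0.1 0.04 1; 0 0 0 0.08 1; 0 0 0 0.08 1; 0 0 0 0.08 1")

```text
time: 19.6
ee_pos: [0.551, -0.0524, 0.1558]
tool_rot: [0.013, 0.886, 0.463, -0.019]
force: [-2.8, 0.9, 3.5]
opening: 0.0223
```

```bash
python3 -c "
from h import *
tip(.551,-.0515,.0345,72)"
```

```text
t 19.6 tcp [ 0.551  -0.0524  0.1558] tip [ 0.5498 -0.055   0.0345] yaw 55.11 j6 0.442 F [-2.8  0.9  3.5] M [0.07 0.8  0.25] op 0.0223 tilt [-0.0216 -0.0399 -0.999 ]
delta cm [ 0.36 -0.1  -0.02] turn -0.295
```

drive_tool(deltas="0 0 0 0.08 1; 0 0 0 0.08 1; 0 0 0.05 0.08 1; 0 0 0 0.08 1")

```text
time: 20.0
ee_pos: [0.5492, -0.0512, 0.1558]
tool_rot: [0.014, 0.951, 0.309, -0.018]
force: [-2.3, 1.4, 2.0]
opening: 0.0216
```

```bash
python3 -c "
from h import *
tip(.551,-.0515,.0345,72)"
```

```text
t 20.0 tcp [ 0.5492 -0.0512  0.1558] tip [ 0.5482 -0.0543  0.0344] yaw 35.99 j6 0.776 F [-2.3  1.4  2. ] M [0.28 0.77 0.24] op 0.0216 tilt [-0.0257 -0.0382 -0.9989]
delta cm [ 0.39 -0.06 -0.03] turn -0.629
```

drive_tool(deltas="0 0 0 0.07 1; 0 0 0.05 0.06 1; 0 0 0 0.06 1")

```text
time: 20.3
ee_pos: [0.5484, -0.0502, 0.1557]
tool_rot: [0.015, 0.977, 0.213, -0.017]
force: [-2.9, 0.8, 1.0]
opening: 0.0218
```

```bash
python3 -c "
from h import *
tip(.551,-.0515,.0345,72)"
```

```text
t 20.3 tcp [ 0.5484 -0.0502  0.1557] tip [ 0.5474 -0.0535  0.0344] yaw 24.6 j6 0.975 F [-2.9  0.8  1. ] M [0.22 0.6  0.25] op 0.0218 tilt [-0.0276 -0.0367 -0.9989]
delta cm [ 0.41 -0.03 -0.03] turn -0.827
```

drive_tool(deltas="0 0 0 0.06 1; 0 0 0 0.06 1")

```text
time: 20.5
ee_pos: [0.5479, -0.0495, 0.1557]
tool_rot: [0.015, 0.988, 0.152, -0.017]
force: [-1.8, -0.3, 1.5]
opening: 0.022
```

drive_tool(deltas="0 0 0 0.05 1; 0 0 0 0.05 1")

```text
time: 20.7
ee_pos: [0.548, -0.0491, 0.1558]
tool_rot: [0.016, 0.995, 0.101, -0.016]
force: [-0.5, 1.0, 0.6]
opening: 0.0226
```

```bash
python3 -c "
from h import *
tip(.551,-.0515,.0345,72)"
```

```text
t 20.7 tcp [ 0.548  -0.0491  0.1558] tip [ 0.547  -0.0528  0.0344] yaw 11.58 j6 1.203 F [-0.5  1.   0.6] M [0.39 0.14 1.02] op 0.0226 tilt [-0.0291 -0.0356 -0.9989]
delta cm [ 0.42 -0.05 -0.02] turn -1.054
```

drive_tool(deltas="0 0 0 0.05 1; 0 0 0 0.04 1")

```text
time: 20.9
ee_pos: [0.5493, -0.0485, 0.1559]
tool_rot: [0.017, 0.998, 0.056, -0.014]
force: [-0.4, 0.7, -0.6]
opening: 0.0239
```

```bash
python3 -c "
from h import *
tip(.551,-.0515,.0345,72)
snap('wrist','wrist17')"
```

```text
t 20.9 tcp [ 0.5493 -0.0485  0.1559] tip [ 0.5486 -0.0524  0.0345] yaw 6.4 j6 1.294 F [-0.4  0.7 -0.6] M [0.35 0.19 1.25] op 0.0239 tilt [-0.0267 -0.0355 -0.999 ]
delta cm [ 0.24 -0.06 -0.01] turn -1.145
```

View pics/wrist17.png

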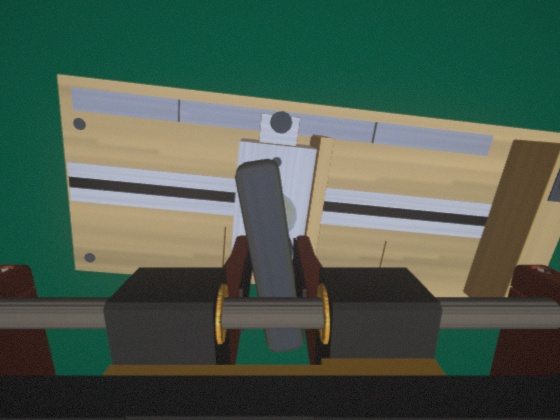

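The bar now resists: the moment is 1.25 N m and the jaws have skewed about 7° on the bar, so the screw is up tight. Releasing.

drive_tool(deltas="0 0 0 -0.04 2.4; 0 0 0 0 3; 0 0 0 0 4; 0 0 0 0 5; 0 0 0 0 6; 0 0 0 0 6")

```text
time: 21.55
ee_pos: [0.5517, -0.0485, 0.1562]
tool_rot: [0.017, 0.997, 0.075, -0.012]
force: [0.5, -1.1, 0.9]
opening: 0.058
```

```bash
python3 -c "
from h import *
tip(.551,-.0515,.0345,72)
snap('wrist','wrist18')"
```

```text
t 21.55 tcp [ 0.5517 -0.0485  0.1562] tip [ 0.5516 -0.0524  0.0349] yaw 8.57 j6 1.256 F [ 0.5 -1.1  0.9] M [ 0.02 -0.02 -0.  ] op 0.058 tilt [-0.0223 -0.0356 -0.9991]
delta cm [-0.04 -0.1   0.03] turn -1.107
```

View pics/wrist18.png

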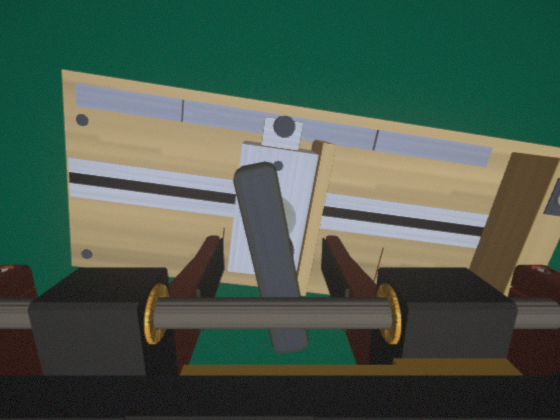

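The jaws are open and clear of the bar, which stands at (270, 255). Lifting off.

drive_tool(deltas="-0.04 0.07 -2 0 6; -0.04 0.07 -2 0 6; 0 0 -3 0 6; 0 0 -3 0 6; -4 0 -2 0 6; -4 0 0 0 6; -4 0 0 0 6; 0 0 0 0 6")

```text
time: 22.4
ee_pos: [0.4323, -0.0639, 0.2837]
tool_rot: [0.017, 0.997, 0.075, -0.013]
force: [0.9, 0.8, -0.1]
opening: 0.0597
```

```bash
python3 - <<'E'
from h import *
rel(.55,-.05,.25)
im,d=snap('top','top8')
cv2.imwrite('pics/top8c.png',cv2.resize(im[170:260,230:400],None,fx=4.6,fy=4.6,interpolation=cv2.INTER_CUBIC)[...,::-1])
C=cloud('top',d);print('bar z',np.median(C[...,2][(C[...,2]>.145)&(C[...,2]<.17)&(abs(C[...,0]-.55)<.07)&(abs(C[...,1]+.05)<.07)]))
im,d=snap('side','side8')
cv2.imwrite('pics/side8c.png',cv2.resize(im[120:330,150:390],None,fx=3.2,fy=2.8,interpolation=cv2.INTER_CUBIC)[...,::-1])
E
```

```text
t 22.4 pos [ 0.4323 -0.0639  0.2837] yaw 8.54 j [-0.271  0.09   1.773 -0.042  1.291  1.162] F [ 0.9  0.8 -0.1] M [ 0.05 -0.08 -0.01] op 0.0597
delta cm [11.94  0.27  3.05] turn None tilt z [-0.0228 -0.0359 -0.9991]
bar z 0.15569516286364993
```

View pics/top8c.png

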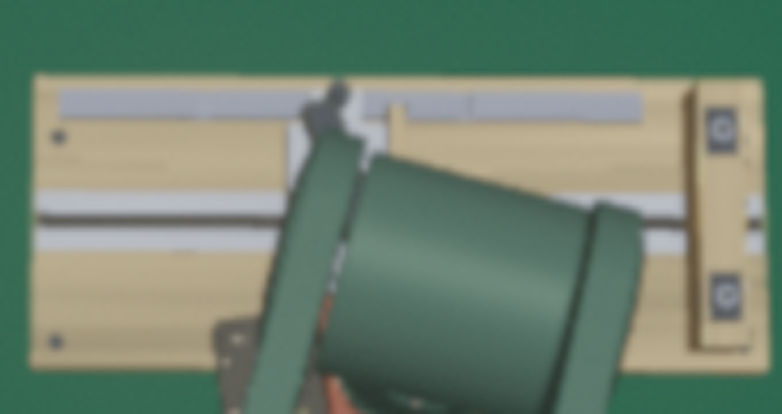

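View pics/side8c.png

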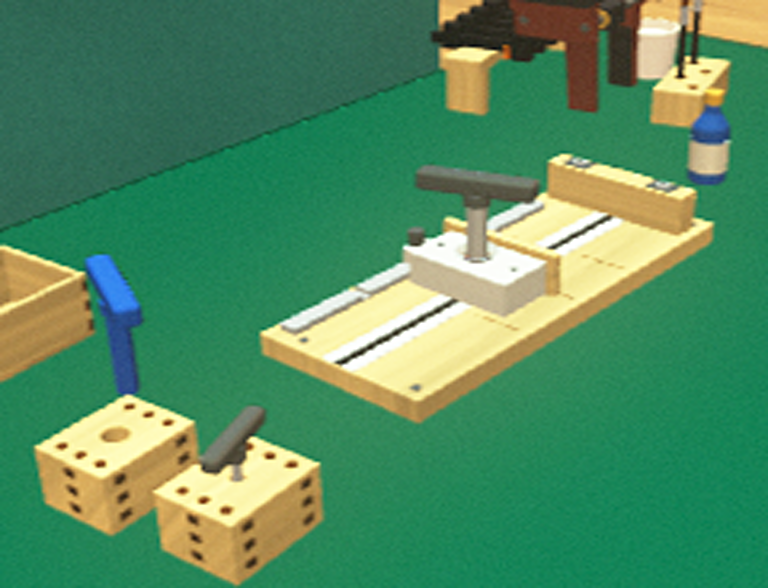

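The key stands in the screw with its bar top at 0.1557, against 0.1565 expected when home. I'll move the arm aside to recheck the stop's station.

drive_tool(deltas="0 -4.5 0 0 6; 0 -4.5 0 0 6; 0 -4.5 0 0 6; 0 -4.5 0 0 6; 0 -4.5 0 0 6; 0 -4.5 0 0 6; 0 0 0 0 6")

```text
time: 23.2
ee_pos: [0.4092, 0.2145, 0.2752]
tool_rot: [0.017, 0.997, 0.071, -0.005]
force: [0.4, -0.1, 0.6]
opening: 0.06
```

```bash
python3 - <<'E'
from h import *
rel(.55,-.05,.25)
im,d=snap('top','top9')
cv2.imwrite('pics/top9c.png',cv2.resize(im[170:260,270:400],None,fx=6,fy=6,interpolation=cv2.INTER_CUBIC)[...,::-1])
E
```

```text
t 23.2 pos [0.4092 0.2145 0.2752] yaw 8.17 j [ 0.356  0.14   1.736 -0.031  1.284  1.793] F [ 0.4 -0.1  0.6] M [-0.04  0.   -0.04] op 0.06
delta cm [10.2  28.09  3.31] turn None tilt z [-0.0071 -0.034  -0.9994]
```

View pics/top9c.png

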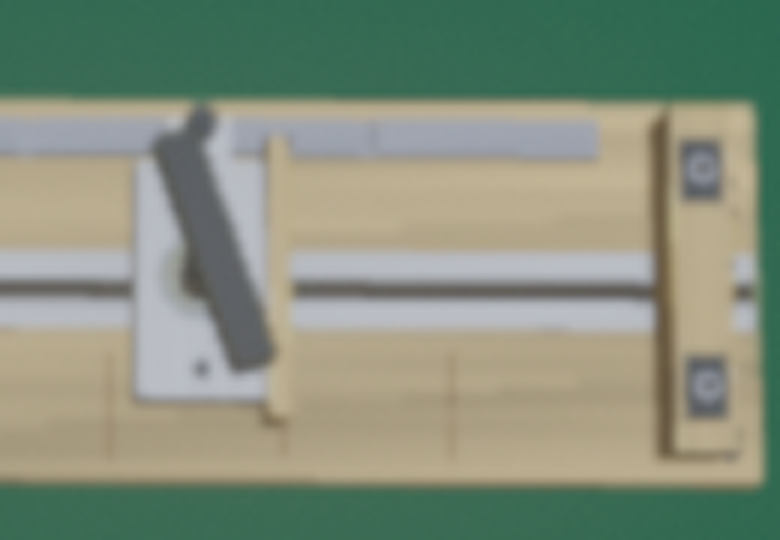

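View pics/top9.png

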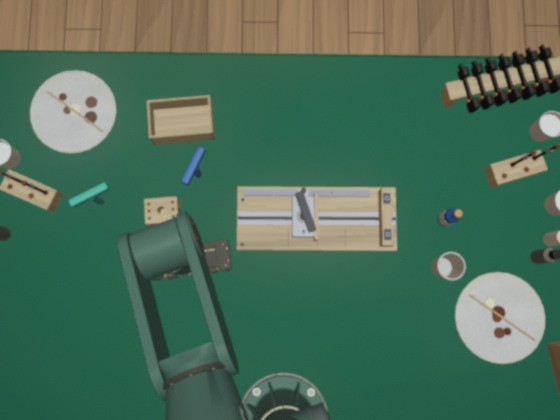

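```bash
python3 -c "
from rig import manip
print(manip.close_job())"
```

```text
the job is handed in; nothing more can be done
None
```

I set the jig to the 0.080 station, tightened the lock screw with the larger key, left the key standing in it, and handed the job in at about 23 s.

**What went off plan:** a test nudge to confirm the first click pushed the stop about 10 mm past the station. I pushed it gently back from the other side before touching the key. I did not feel the click directly, so I rely on the position checks below.

- **Stop:** its hole is at y ≈ -0.052 in both the wrist and top views. The notch is at -0.0515 by wrist and -0.052 by top. The stop was in the same place after tightening.
- **Notch measurement:** the two cameras first disagreed by about 3 mm on the notch. A closer wrist view settled it, because that camera sees the outer edges of the notches; their midpoint agrees with the top view.
- **Key home:** the key dropped 10 mm into the socket while turning clockwise. Its bar top measured 0.1557, against 0.1565 expected when fully home.
- **Screw tight:** it turned clockwise about 1 rad at a steady 0.25 N m. Then it came up hard at 1.0 to 1.25 N m, with the jaws skewing slightly on the bar.
- **Everything else:** in the final views the small key, look-alikes, bottle and cup look undisturbed (the small key's last clear view was the side camera just before the arm moved aside). The arm is clear of everything.

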